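# Grade pole spacers by size on a sloped sorting board

### The arm

A 6-joint arm with a two-finger parallel gripper is mounted at the origin on the work surface. World frame = base frame: x ahead of the robot, y to its left, z up, the work surface at z = 0. Lengths are in m, angles in rad, forces in N, time in s.
With the tool pointing down it reaches from about 0.3 to 0.85 m from the base axis. Payload 5.4 kg.
Tool frame: the origin (TCP) lies at the very end of the fingers, on their centre line; the grasp point (between the pads) lies 19 mm behind it; z points along the fingers, x is the direction in which the jaws open and shut, and the axes are right-handed (so a half turn about z gives the same grasp; the last joint's range is limited). The gripper opens to 85 mm and grips with 20 to 120 N. Pads are 22 mm wide; open, the fingers measure 114 mm over their backs; the gripper's body (76 mm by 85 mm) begins 54 mm behind the grasp point. The pads swing forward as they close: fully open they stand 13 mm farther back than shut.
Start: joints at [0.947, 0.158, 1.597, -0, 1.386, -0.21], TCP at [0.231, 0.526, 0.2] pointing down, gripper open.
Joint ranges: [-2.91, 2.91], [-0.94, 2.29], [0.18, 2.7], [-1.29, 4.43], [0.17, 2.64], [-3, 3]. Speed limits (rad/s): [2.57, 2.57, 3.14, 3.14, 3.14, 3.14].

### API

Orientations are given as a rotation vector (axis times angle).
In Python, from cell import readout, camera, workorder, look_for, spot_point gives the robot as it stands.
- The arm moves only by the tool arm_command, never from a script. Its argument "steps" is a list of rows, each an object with "dp": the shift along the tool's x, y, z in cm, a list of three; "rotation": the turn, a rotation vector about the tool's x, y, z in degrees, a list of three; "hand": the closure, from 0 (fully open) to 1 (shut). A call has 1 to 12 rows; each row shifts and turns the pose as measured when the row begins, along the tool's axes as they then stand; what a row does not reach is not made up. A row lasts 1/12 s, in which the tool goes at most 41.7 mm and 7.16 degrees, less where a joint would pass 70% of its speed; a pose out of reach is approached as far as the arm can. A call is refused whole if a number of a shift passes 4.17 or a number of a turn 7.16, either way. A call with a gripper value outside its range is refused whole. The fingers move at their own pace and stop on an object; the grip force is fixed at half the most. Time passes only in rows, so rows that do not move let the fingers close. It gives the time, the measured TCP pose, the force and the opening at its end, in the units of the state.
- readout.get_state(): the state, without advancing time (a new reading comes with each control period).
- camera(name): name is "side" or "top"; returns a dict with "color" (480x640x3 uint8, red, green, blue), "fovy" (degrees; the focal length in pixels is half the picture's height over the tangent of half this angle, whatever the lens; pixels are square), "cx", "cy" (the principal point, pixels), "rvec" (rotation vector, rad) and "tvec" (3), from world to camera coordinates, as OpenCV has them. Camera axes: x right, y down, z forward; pixel columns grow to the right and rows downward; lengths in m; the calibration is good to about 2 mm. A picture is of the moment at which its call begins. There is no depth.
- workorder.close_job(): hands the job in, once; it reports no verdict.
Trained networks look in a picture, given as the dict that the camera call returned (one of the last four; its "shot" number tells which), for a name from the list of things; names that differ only in an ending like _2 or _b are one class to them, and where a whole thing is asked for, a point or a joint stands for the part that bears it (a point fixed in the world has none). Each returns a list of dicts, best first, with "score" (0 to 1); they miss things now and then, are a little off and sometimes report something else, mostly with a low value. They report only what shows in the picture. A call takes as long as a camera call. They do not tell look-alikes from the thing itself.
- look_for(picture, query): "location" ([column, row] in pixels, amid what is visible of it).
- spot_point(picture, query): "location" ([column, row] in pixels: a listed point, or the origin of a listed thing).
The state is a dict: "clock": time; "q": joint angles; "qd": joint speeds; "joint_torque": joint torques, N m; "ee_pos": TCP position; "tool_rot": TCP orientation; "contact_force": force on the tool from outside, world axes, zero at the start; "ft_torque": the same for the moment, N m; "width": finger opening in m.
Only numpy, scipy, OpenCV 4.12 (cv2) and the standard library are available. Lean on these libraries where they do the work, as an engineer would, in place of code of your own. Each camera call takes 0.05 s, during which the arm holds its last target.

### The job

First put the empty bin under the low lip of the sorting board. Then carry the loaded tray by its overhead handle to the shelf at the top of the board, set it down between the guides with its open front against the ridge and let go; take it again by the rear handle and raise that end so the spacers roll down, the long ones into the bin and the short ones through the opening into the pocket. Finally lower the empty tray flat onto the shelf and let go, leaving the other things on the table alone.

Things in the scene. Friction and masses are not known exactly. Their poses are not given: they have to be found in the camera images.
- sorter: Fixed plywood grading stand, yaw near 0. Origin on the table under the ridge where shelf and board meet; z up, local -y downhill, x across. Shelf from y 0 to +205, then board sloping 15 degrees from y 0 (133 mm high) down to the lip. 128 mm between the board's side walls (140 outside). Below the lip the stand ends at y -167 mm: the lip overhangs it by 28 mm.
- sorter_shelf (a point): On the shelf's flat top (135 mm high), midway across, local y +103 mm: where the centre of the tray's underside belongs (tray front 3 mm from the ridge). Side guides 131 mm apart along y 20 to 190 mm, 12 mm high, then flaring outward up to 38 mm above the shelf. A 6 mm high ridge (y -6 to 0) at the downhill end stops the tray.
- sorter_lip (a point): Middle of the board's lower edge at rail level: sorter y -195 mm, 81 mm high (underside 67 mm). The bin's centre belongs at sorter x 0, y -245 mm, same yaw as the sorter; its +y wall is then 8 mm from the stand.
- sorter_opening (a point): Centre of the opening in the board's groove (groove 80 mm wide, 8 mm deep between two rails; opening y -75 to -135 mm, 105 mm high here). Long spacers ride on the rails across it; short ones run in the groove and drop into the clear-sided pocket below (y -68 to -163 mm, floor 28 to 42 mm high).
- tray: Loose aluminium tray, 0.35 kg (0.55 loaded), 123 mm (x) by 200 mm (y), walls 45 mm high. Origin: centre of underside. Open front at local -y, closed back +y. Groove 66 mm wide (floor z 8) between ledges (z 16 mm); both rise 5 mm in a 10-degree ramp at the front that keeps the spacers in until tipped more than that (30 to 35 degrees empties it). Starts on the table, yaw near 0.
- tray_grip (a point): Centre of the overhead handle's grip: a flat bar 66 mm long in tray x, 14 mm thick in tray y, 26 mm high, centred over the tray's middle, 88 mm above its underside. Long spacers below it reach up to z 56 mm.
- tray_tail (a point): Centre of the rear handle: round rod 14 mm thick, 84 mm long in tray x, at tray y +140, z 50 mm; 10 mm struts at x +-35 mm join it to the back wall, 33 mm clear between rod and wall. The tray tips about its front lower edge, 240 mm ahead of the rod in y and 50 mm below. On the shelf the rod overhangs the shelf's end. The rod can turn between the fingers as the tray tips.
- bin: Loose grey plastic open bin, empty, on the table, 0.3 kg, 160 mm (x) by 140 mm (y), 55 mm high, walls 5 mm. Origin: centre of its underside. Yaw near 0, the tab on its -y side.
- bin_tab (a point): Grip point on the bin's upright tab: plate 60 mm long in bin x, 12 mm thick in bin y, its top 90 mm above the bin's underside; this point is at bin y -71 mm, 72 mm high.
- large_a_center (a point): Centre of a long thick spacer: black plastic cylinder 40 mm in diameter, 110 mm long, 70 g, lying across the tray. The four spacers lie one behind another in any order.
- small_a_center (a point): Centre of a short thin spacer: black plastic cylinder 26 mm in diameter, 60 mm long, 30 g, lying across the tray in its groove.
- large_b_center (a point): Centre of a long thick spacer: black plastic cylinder 40 mm in diameter, 110 mm long, 70 g, lying across the tray. The four spacers lie one behind another in any order.
- small_b_center (a point): Centre of a short thin spacer: black plastic cylinder 26 mm in diameter, 60 mm long, 30 g, lying across the tray in its groove.
- clamp_a: Bystander, to be left alone: black plastic pole clamp, C-shaped, about 90 mm long; origin at the ring's centre on its underside.
- clamp_b: Bystander, to be left alone: second such clamp.
- end_plug: Bystander, to be left alone: black round pole end plug, 48 mm wide, 45 mm high; origin under its centre.
- mug: Bystander, to be left alone: white mug, 80 mm wide, 90 mm high; origin under its centre.
- tape_roll: Bystander, to be left alone: cardboard tape core lying flat, 90 mm wide, 24 mm high; origin under its centre.
- screwdriver: Bystander, to be left alone: screwdriver lying on the table.
Mind the look-alikes: they are no part of the job. Leave any purple or turquoise look-alike of the part that bears large_b_center alone.

How it is judged:
On the way, in this order (a step that is already met when the one before it is completed fails the run):
1. the empty bin stands released under the lip of the board, in line with it (x of bin in the frame of sorter between -0.025 and 0.025 m and y of bin in the frame of sorter between -0.264 and -0.2 m and angle between the y axis of bin and the y axis of sorter, either way round below 0.2 rad and height (world z) of bin below 0.01 m and angle between bin's own z axis and vertical below 0.08 rad and contact force between the fingers and bin below 0.2 N), for 0.2 s.
2. the tray, with all four spacers in it, stands released and flat on the shelf between the guides (x of tray in the frame of sorter between -0.015 and 0.015 m and y of tray in the frame of sorter between 0.08 and 0.13 m and z of tray in the frame of sorter between 0.13 and 0.142 m and angle between tray's own z axis and vertical below 0.06 rad and y of large_a_center in the frame of tray between -0.1 and 0.1 m and z of large_a_center in the frame of tray between 0 and 0.06 m and x of large_a_center in the frame of tray between -0.06 and 0.06 m and y of large_b_center in the frame of tray between -0.1 and 0.1 m and z of large_b_center in the frame of tray between 0 and 0.06 m and x of large_b_center in the frame of tray between -0.06 and 0.06 m and y of small_a_center in the frame of tray between -0.1 and 0.1 m and z of small_a_center in the frame of tray between 0 and 0.06 m and x of small_a_center in the frame of tray between -0.06 and 0.06 m and y of small_b_center in the frame of tray between -0.1 and 0.1 m and z of small_b_center in the frame of tray between 0 and 0.06 m and x of small_b_center in the frame of tray between -0.06 and 0.06 m and contact force between the fingers and tray below 0.2 N), for 0.2 s.
3. the tray, taken by its rear handle, is being tipped forward over the ridge (angle between tray's own z axis and vertical above 0.12 rad and distance between the grasp point and tray_tail below 0.04 m and y of tray in the frame of sorter between 0.03 and 0.16 m and x of tray in the frame of sorter between -0.03 and 0.03 m), for 0.1 s.
4. both long spacers are in the bin and both short ones in the pocket (x of large_a_center in the frame of bin between -0.08 and 0.08 m and y of large_a_center in the frame of bin between -0.07 and 0.07 m and z of large_a_center in the frame of bin between 0 and 0.055 m and x of large_b_center in the frame of bin between -0.08 and 0.08 m and y of large_b_center in the frame of bin between -0.07 and 0.07 m and z of large_b_center in the frame of bin between 0 and 0.055 m and x of small_a_center in the frame of sorter between -0.066 and 0.066 m and y of small_a_center in the frame of sorter between -0.167 and -0.064 m and z of small_a_center in the frame of sorter between 0.02 and 0.08 m and x of small_b_center in the frame of sorter between -0.066 and 0.066 m and y of small_b_center in the frame of sorter between -0.167 and -0.064 m and z of small_b_center in the frame of sorter between 0.02 and 0.08 m), for 0.2 s.
At the end, for the whole second after the job is handed in: Long spacers inside the bin, short ones in the pocket; bin flat on the table under the lip (within 25 mm sideways, 0.2 rad, centre at most 264 mm downhill of the sorter's origin); tray flat (0.06 rad), still and released on the shelf (within 15 mm sideways, front within 30 mm of the ridge) (all of step 4 and x of bin in the frame of sorter between -0.025 and 0.025 m and y of bin in the frame of sorter between -0.264 and -0.2 m and angle between the y axis of bin and the y axis of sorter, either way round below 0.2 rad and height (world z) of bin below 0.01 m and angle between bin's own z axis and vertical below 0.08 rad and x of tray in the frame of sorter between -0.015 and 0.015 m and y of tray in the frame of sorter between 0.08 and 0.13 m and z of tray in the frame of sorter between 0.13 and 0.142 m and angle between tray's own z axis and vertical below 0.06 rad and contact force between the fingers and tray below 0.2 N and linear speed of each of tray, bin below 0.03 m/s); the robot touches nothing.
It fails at once if a clamp, plug, mug, tape core or screwdriver is moved by more than 30 mm (distance of any of clamp_a, clamp_b, end_plug, mug, tape_roll, screwdriver from where it was at the start of the episode above 0.03 m).
It also fails if it takes over 69 s, if anything falls off the work surface, if the arm or the gripper's body presses on something with over 40 N, if the wrist force passes 120 N, or if a joint passes its speed limit or range.

## Working session

There is one attempt and no reset: what is moved stays moved. The work goes in short steps, Python scripts to look and compute and a tool call to move; the robot and the scene stay as the last step left them, time stands still between calls to the robot, and variables do not carry over. Pictures are saved under pics/ and viewed, and the job is handed in when it is done.

Besides the shell and the picture viewer there is one more tool, called after "Call:" in YAML: its name, and indented under it one key for each argument. arm_command: Moves the arm, as the interface text tells. Its arguments: {"type":"object","properties":{"steps":{"type":"array","items":{"type":"object","properties":{"dp":{"type":"array","items":{"type":"number"}},"rotation":{"type":"array","items":{"type":"number"}},"hand":{"type":"number"}}}}},"required":["steps"]}

```bash
ls; mkdir -p pics
cat > h.py <<'E'
import numpy as np, cv2
from scipy.spatial.transform import Rotation as R
from cell import readout, camera, workorder, look_for, spot_point
def K(c):
    f=240/np.tan(np.radians(c["fovy"])/2); return np.array([[f,0,c["cx"]],[0,f,c["cy"]],[0,0,1]])
def ray(c,px):
    Rm=R.from_rotvec(c["rvec"]).as_matrix(); t=np.array(c["tvec"])
    d=Rm.T@np.linalg.inv(K(c))@np.array([px[0],px[1],1.0]); return -Rm.T@t,d
def atz(c,px,z):
    o,d=ray(c,px); return o+d*(z-o[2])/d[2]
def proj(c,P):
    p=cv2.projectPoints(np.array(P,float).reshape(-1,1,3),np.array(c["rvec"],float),np.array(c["tvec"],float),K(c),None)[0]
    return p.reshape(-1,2)
def tri(c1,p1,c2,p2):
    A=[];b=[]
    for c,p in((c1,p1),(c2,p2)):
        o,d=ray(c,p);d=d/np.linalg.norm(d);M=np.eye(3)-np.outer(d,d);A.append(M);b.append(M@o)
    A=np.vstack(A);b=np.hstack(b);x,r,_,_=np.linalg.lstsq(A,b,rcond=None);return x,np.sqrt(r)
def save(c,n): cv2.imwrite("pics/"+n,c["color"][:,:,::-1])
E
python3 - <<'E'
from h import *
s=readout.get_state()
for k,v in s.items(): print(k,np.round(v,3))
t=camera("top");d=camera("side");save(t,"t0.png");save(d,"s0.png")
for c in(t,d):
    print(c["fovy"],c["cx"],c["cy"],np.round(c["rvec"],3),np.round(c["tvec"],3),np.round(ray(c,(320,240))[0],3))
    for q in["sorter","sorter_shelf","sorter_lip","sorter_opening","tray","tray_grip","tray_tail","bin","bin_tab"]:
        r=spot_point(c,q); print(q,[(np.round(x["location"],1).tolist(),round(x["score"],2)) for x in r[:3]])
E
```

```text
pics
clock 0.0
q [ 0.947  0.159  1.598  0.     1.386 -0.21 ]
qd [ 0.001  0.    -0.002  0.002  0.001 -0.001]
joint_torque [-0.0000e+00 -3.9600e+01 -3.3143e+01 -0.0000e+00  8.0000e-03 -0.0000e+00]
ee_pos [0.231 0.526 0.199]
tool_rot [ 2.63   1.717 -0.003]
contact_force [ 0.921 -0.101  0.658]
ft_torque [0.004 0.027 0.015]
width 0.086
55.62953022285841 325.13469786876254 239.60882973620213 [ 2.151 -2.11   0.161] [0.02 0.54 1.06] [0.36  0.015 1.133]
sorter [([328.2, 218.6], 0.6), ([411.6, 213.3], 0.36)]
sorter_shelf [([279.6, 203.6], 0.77), ([297.4, 281.6], 0.6)]
sorter_lip [([409.9, 215.6], 0.79)]
sorter_opening [([374.6, 208.4], 0.62)]
tray [([275.1, 283.7], 0.93), ([250.3, 284.0], 0.4), ([262.9, 152.6], 0.39)]
tray_grip [([271.1, 277.0], 0.6)]
tray_tail [([217.0, 283.4], 0.8), ([372.0, 279.8], 0.72)]
bin [([445.5, 284.2], 0.74), ([411.8, 215.2], 0.42)]
bin_tab [([482.6, 279.0], 0.62)]
45.60297453318641 324.69249992712184 241.03152718037668 [ 0.905 -2.448  1.123] [0.407 0.3   1.291] [-0.213  0.855  1.071]
sorter [([301.2, 260.2], 0.7), ([270.4, 242.7], 0.39)]
sorter_shelf [([268.3, 248.1], 0.97)]
sorter_lip [([319.9, 313.7], 0.7), ([343.2, 204.9], 0.65), ([298.3, 333.7], 0.64)]
sorter_opening [([327.5, 214.4], 0.89)]
tray [([319.2, 319.8], 0.71), ([269.6, 245.4], 0.32)]
tray_grip [([321.5, 295.6], 0.8)]
tray_tail [([281.2, 341.6], 0.98), ([342.6, 208.6], 0.56)]
bin []
bin_tab []
```

View pics/t0.png

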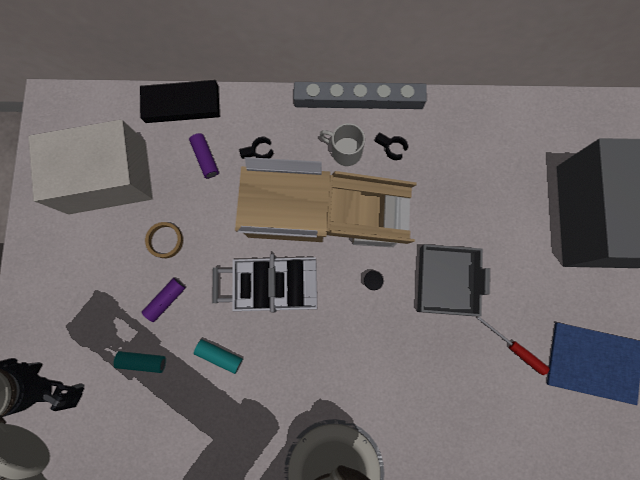

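View pics/s0.png

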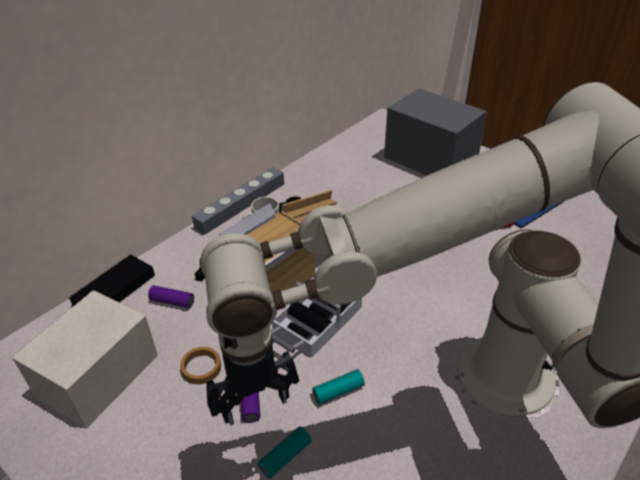

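The top view shows the sorter at (240–413, 160–240), running downhill to the right. The loaded tray is at (275,284), with its open front to the right, and the bin is at (448,280), with its tab on the right. A plug stands at (372,280) and the screwdriver at (520,345). I'll zoom in for corner fits.

Run:
```python
import cv2
im=cv2.imread("pics/t0.png")
cv2.imwrite("pics/c1.png",cv2.resize(im[150:250,225:425],None,fx=4,fy=4,interpolation=cv2.INTER_CUBIC))
cv2.imwrite("pics/c2.png",cv2.resize(im[235:335,205:335],None,fx=6,fy=6,interpolation=cv2.INTER_CUBIC))
cv2.imwrite("pics/c3.png",cv2.resize(im[235:335,400:500],None,fx=6,fy=6,interpolation=cv2.INTER_CUBIC))
```

```text
(no output)
```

View pics/c1.png

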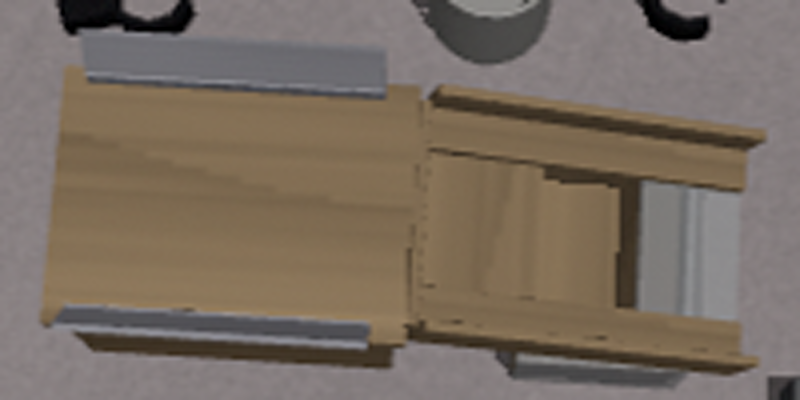

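View pics/c2.png

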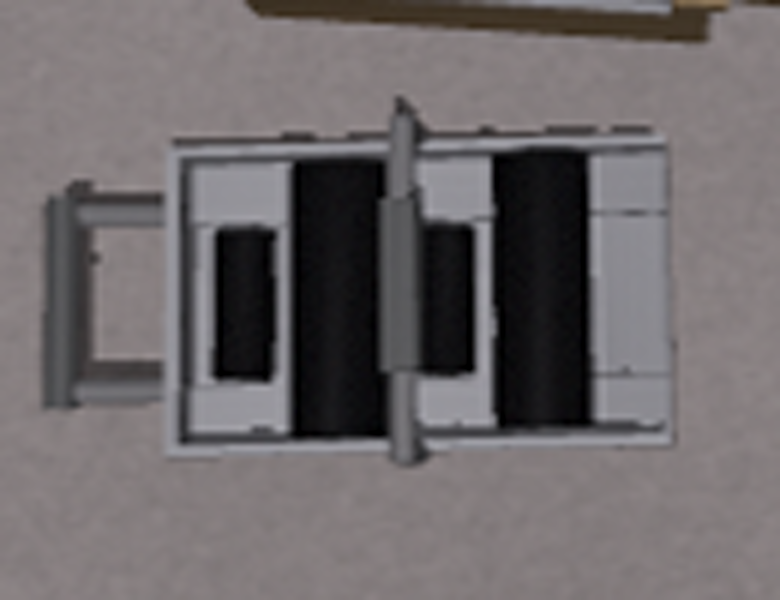

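View pics/c3.png

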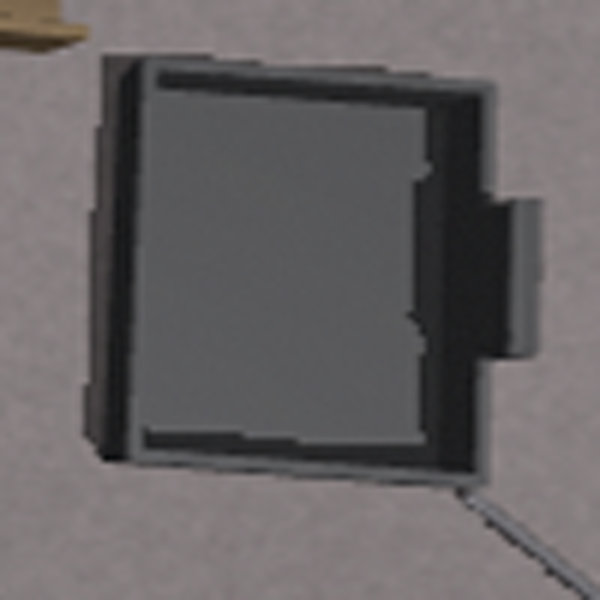

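```bash
cat > m.py <<'E'
from h import *
t=camera("top")
def c1(u,v): return (225+(u+.5)/4-.5,150+(v+.5)/4-.5)
def c2(u,v): return (205+(u+.5)/6-.5,235+(v+.5)/6-.5)
def c3(u,v): return (400+(u+.5)/6-.5,235+(v+.5)/6-.5)
def fit(c,obj,px,p0):
    from scipy.optimize import least_squares
    obj=np.array(obj,float);px=np.array(px)
    def pts(p):
        M=R.from_euler('z',p[2]).as_matrix(); return obj@M.T+[p[0],p[1],0]
    r=least_squares(lambda p:(proj(c,pts(p))-px).ravel(),p0,loss='soft_l1')
    return r.x,np.round(proj(c,pts(r.x))-px,1)
E
python3 - <<'E'
from m import *
p=lambda n,a,z:print(n,np.round(atz(t,a,z),4))
p("shelf bk far",c1(65,68),.135);p("shelf bk near",c1(43,325),.135)
p("shelf fr far",c1(422,87),.135);p("shelf fr near",c1(407,345),.135)
p("guide far in low b",c1(88,78),.147);p("far in low f",c1(386,95),.147)
p("guide near top b",c1(62,307),.173);p("guide near top f",c1(370,325),.173)
p("lip far rail",c1(744,189),.081);p("lip near rail",c1(740,322),.081)
# bin rim outer
bo=[[-.08,.07,.055],[.08,.07,.055],[.08,-.07,.055],[-.08,-.07,.055]]
print("bin",fit(t,bo,[c3(128,460),c3(145,57),c3(494,82),c3(488,485)],[.32,-.2,0]))
p("tabtop",c3(526,278),.09)
to=[[-.0615,.1,.045],[.0615,.1,.045],[.0615,-.1,.045],[-.0615,-.1,.045]]
print("tray",fit(t,to,[c2(165,457),c2(172,138),c2(667,137),c2(674,443)],[.32,.1,0]))
p("grip top",c2(400,285),.101);p("tail",c2(62,297),.05)
for a,z,n in(((409.9,215.6),.081,"lip"),((279.6,203.6),.135,"shelf"),((374.6,208.4),.105,"opening"),((328.2,218.6),0,"sorter"),((482.6,279),.072,"tab"),((271.1,277),.088,"grip"),((217,283.4),.05,"tail"),((275.1,283.7),0,"tray"),((445.5,284.2),0,"bin")): p(n,a,z)
for q in["clamp_a","end_plug","mug","tape_roll","screwdriver"]:
  for x in spot_point(t,q)[:2]: print(q,x["location"],round(x["score"],2),np.round(atz(t,x["location"],0),3))
print(readout.get_state()["clock"])
E
```

```text
shelf bk far [0.6902 0.2253 0.135 ]
shelf bk near [0.5405 0.23   0.135 ]
shelf fr far [0.6823 0.0208 0.135 ]
shelf fr near [0.5329 0.0263 0.135 ]
guide far in low b [0.6805 0.2094 0.147 ]
far in low f [0.6734 0.0409 0.147 ]
guide near top b [0.5436 0.2121 0.173 ]
guide near top f [0.5368 0.046  0.173 ]
lip far rail [ 0.64   -0.1714  0.081 ]
lip near rail [ 0.5595 -0.1682  0.081 ]
bin (array([ 0.44807908, -0.27104154, -0.05240429]), array([[-0.1,  0.1],
       [-0.3, -0.2],
       [ 0.3, -0.3],
       [ 0.1,  0.4]]))
tabtop [ 0.4432 -0.3422  0.09  ]
tray (array([0.43110281, 0.14913523, 0.03615229]), array([[ 0.2, -0.7],
       [-0.1,  0.9],
       [ 0.2, -0.3],
       [-0.3,  0.3]]))
grip top [0.4301 0.1496 0.101 ]
tail [0.4262 0.2904 0.05  ]
lip [ 0.5944 -0.1692  0.081 ]
shelf [0.6048 0.1333 0.135 ]
opening [ 0.6047 -0.0836  0.105 ]
sorter [0.601  0.0242 0.    ]
tab [ 0.4489 -0.3378  0.072 ]
grip [0.4427 0.1521 0.088 ]
tail [0.4279 0.2856 0.05  ]
tray [0.4332 0.1531 0.    ]
bin [ 0.4402 -0.2697  0.    ]
clamp_a [371.6, 281.0] 0.67 [ 0.445 -0.087  0.   ]
clamp_a [394.6, 151.4] 0.62 [ 0.783 -0.145  0.   ]
end_plug [373.2, 280.1] 0.73 [ 0.447 -0.091  0.   ]
end_plug [270.0, 280.4] 0.56 [0.441 0.166 0.   ]
mug [344.4, 154.4] 0.66 [ 0.772 -0.015  0.   ]
tape_roll [168.6, 242.2] 0.88 [0.533 0.427 0.   ]
screwdriver [507.6, 342.6] 0.94 [ 0.302 -0.417  0.   ]
1.3
```

Call:
arm_command:
  steps:
    - {"dp": [-1, 3.5, 0], "rotation": [0, 0, -7], "hand": 0}
    - {"dp": [-2, 3.5, 0], "rotation": [0, 0, -7], "hand": 0}
    - {"dp": [-3, 2.5, 0], "rotation": [0, 0, -7], "hand": 0}
    - {"dp": [-4, 1.2, 0], "rotation": [0, 0, 0], "hand": 0}
    - {"dp": [-4, 1.2, 0], "rotation": [0, 0, 0], "hand": 0}
    - {"dp": [-4, 1.2, 0], "rotation": [0, 0, 0], "hand": 0}
    - {"dp": [-4, 1, 0], "rotation": [0, 0, 0], "hand": 0}
    - {"dp": [-4, 1, 0], "rotation": [0, 0, 0], "hand": 0}
    - {"dp": [-4, 1, 0], "rotation": [0, 0, 0], "hand": 0}
    - {"dp": [-4, 1, 0], "rotation": [0, 0, 0], "hand": 0}
    - {"dp": [-4, 0.5, 0], "rotation": [0, 0, 0], "hand": 0}
    - {"dp": [-4, 0.5, 0], "rotation": [0, 0, 0], "hand": 0}

```text
clock: 2.3
ee_pos: [0.3729, 0.0781, 0.1995]
tool_rot: [2.264, 2.174, 0.013]
contact_force: [1.0, 0.1, 1.0]
width: 0.0851
```

```bash
cat >> h.py <<'E'
def need(xyz,yaw):
    """tool-axes move (cm) to TCP xyz with tool x at world angle yaw+90deg, tool down"""
    s=readout.get_state();M=R.from_rotvec(s["tool_rot"])
    a=np.array([-np.sin(yaw),np.cos(yaw),0]);z=np.array([0,0,-1.]);T=R.from_matrix(np.c_[a,np.cross(z,a),z])
    d=M.inv().apply(np.array(xyz)-s["ee_pos"])*100
    dr=(M.inv()*T).as_rotvec(degrees=True)
    print("t %.2f"%s["clock"],"pos",np.round(s["ee_pos"],4),"w",round(s["width"],4),"dp cm",np.round(d,2),"rot",np.round(dr,2),"F",np.round(s["contact_force"],1),"q1,6",np.round(s["q"],2)[[0,5]])
E
python3 - <<'E'
from h import *
need([.444,-.342,.15],-.052)
E
```

```text
t 2.30 pos [0.3729 0.0781 0.1995] w 0.0851 dp cm [-41.71   8.76   4.84] rot [ 0.43 -0.25  0.67] F [1.  0.1 1. ] q1,6 [-0.12 -1.65]
```

Call:
arm_command:
  steps:
    - {"dp": [-4, 1.0, 0], "rotation": [0, 0, 0.5], "hand": 0}
    - {"dp": [-4, 1.0, 0], "rotation": [0, 0, 0], "hand": 0}
    - {"dp": [-4, 1.0, 0], "rotation": [0, 0, 0], "hand": 0}
    - {"dp": [-4, 1.0, 0.4], "rotation": [0, 0, 0], "hand": 0}
    - {"dp": [-4, 1, 0.4], "rotation": [0, 0, 0], "hand": 0}
    - {"dp": [-4, 0.8, 0.4], "rotation": [0, 0, 0], "hand": 0}
    - {"dp": [-4, 0.8, 0.4], "rotation": [0, 0, 0], "hand": 0}
    - {"dp": [-4, 0.8, 0.4], "rotation": [0, 0, 0], "hand": 0}
    - {"dp": [-4, 0.8, 0.4], "rotation": [0, 0, 0], "hand": 0}
    - {"dp": [-4, 0.5, 0.4], "rotation": [0, 0, 0], "hand": 0}
    - {"dp": [-1.5, 0, 0.4], "rotation": [0, 0, 0], "hand": 0}

```text
clock: 3.22
ee_pos: [0.4367, -0.3525, 0.1715]
tool_rot: [2.271, 2.145, 0.019]
contact_force: [-1.2, -0.4, 0.6]
width: 0.0852
```

Run:
```python
from h import *
need([.444,-.342,.055],-.052)
t=camera("top");save(t,"t1.png");d=camera("side");save(d,"s1.png")
for c in (t,d):
  for q in("bin_tab","bin"):
    print(q,[(np.round(x["location"],1).tolist(),round(x["score"],2)) for x in spot_point(c,q)[:2]])
print(proj(d,[[.444,-.342,.072],[.448,-.271,0]]))
```

```text
t 3.22 pos [ 0.4367 -0.3525  0.1715] w 0.0852 dp cm [ 1.13  0.42 11.66] rot [ 1.21  0.16 -0.29] F [-1.2 -0.4  0.6] q1,6 [-0.9  -2.42]
bin_tab [([484.0, 281.2], 0.8)]
bin [([445.0, 281.8], 0.73)]
bin_tab []
bin []
[[425.61871407 203.13608389]
 [408.44292754 233.49089705]]
```

Call:
arm_command:
  steps:
    - {"dp": [1.1, 0.4, 3.5], "rotation": [1.2, 0, 0], "hand": 0}
    - {"dp": [0, 0, 3.5], "rotation": [0, 0, 0], "hand": 0}
    - {"dp": [0, 0, 2.5], "rotation": [0, 0, 0], "hand": 0}
    - {"dp": [0, 0, 0], "rotation": [0, 0, 0], "hand": 0}

```text
clock: 3.85
ee_pos: [0.4466, -0.3329, 0.0797]
tool_rot: [2.265, 2.162, -0.002]
contact_force: [-0.6, 0.6, -0.9]
width: 0.0852
```

Run:
```python
from h import *
need([.444,-.342,.055],-.052)
t=camera("top");save(t,"t2.png");d=camera("side")
cv2.imwrite("pics/c4.png",cv2.resize(np.hstack([t["color"][235:335,400:500,::-1],d["color"][150:250,380:480,::-1]]),None,fx=4,fy=4))
```

```text
t 3.85 pos [ 0.4466 -0.3329  0.0797] w 0.0852 dp cm [-0.9  -0.24  2.48] rot [0.39 0.46 0.31] F [-0.6  0.6 -0.9] q1,6 [-0.86 -2.38]
```

View pics/c4.png

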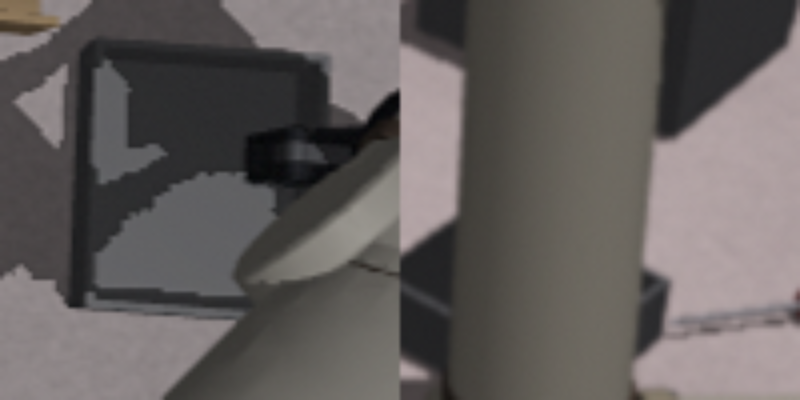

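The view is partly blocked: the gripper is over the bin's tab side and nothing has moved. I'll go down and grip.

Call:
arm_command:
  steps:
    - {"dp": [-0.8, -0.2, 1.2], "rotation": [0.4, 0.4, 0.3], "hand": 0}
    - {"dp": [0, 0, 1.1], "rotation": [0, 0, 0], "hand": 0}
    - {"dp": [0, 0, 0], "rotation": [0, 0, 0], "hand": 0}

```text
clock: 4.2
ee_pos: [0.4505, -0.3465, 0.0687]
tool_rot: [2.262, 2.152, -0.003]
contact_force: [-0.1, 0.2, 0.1]
width: 0.0856
```

Run:
```python
from h import *
need([.444,-.342,.055],-.052)
```

```text
t 4.20 pos [ 0.4505 -0.3465  0.0687] w 0.0856 dp cm [ 0.44 -0.69  1.35] rot [0.76 0.86 0.12] F [-0.1  0.2  0.1] q1,6 [-0.87 -2.39]
```

Call:
arm_command:
  steps:
    - {"dp": [0.4, -0.5, 1.2], "rotation": [0.5, 0.5, 0], "hand": 0}
    - {"dp": [0, 0, 0], "rotation": [0, 0, 0], "hand": 0}
    - {"dp": [0, 0, 0], "rotation": [0, 0, 0], "hand": 0}

```text
clock: 4.45
ee_pos: [0.4474, -0.3434, 0.0595]
tool_rot: [2.266, 2.157, -0.002]
contact_force: [-0.2, -0.1, -0.3]
width: 0.0855
```

Run:
```python
from h import *
need([.444,-.342,.055],-.052)
```

```text
t 4.45 pos [ 0.4474 -0.3434  0.0595] w 0.0855 dp cm [ 0.13 -0.35  0.45] rot [0.47 0.58 0.15] F [-0.2 -0.1 -0.3] q1,6 [-0.87 -2.39]
```

Call:
arm_command:
  steps:
    - {"dp": [0.1, -0.3, 0.5], "rotation": [0.5, 0.5, 0], "hand": 0}
    - {"dp": [0, 0, 0], "rotation": [0, 0, 0], "hand": 1}
    - {"dp": [0, 0, 0], "rotation": [0, 0, 0], "hand": 1}
    - {"dp": [0, 0, 0], "rotation": [0, 0, 0], "hand": 1}
    - {"dp": [0, 0, 0], "rotation": [0, 0, 0], "hand": 1}
    - {"dp": [0, 0, 0], "rotation": [0, 0, 0], "hand": 1}
    - {"dp": [0, 0, 0], "rotation": [0, 0, 0], "hand": 1}
    - {"dp": [0, 0, 0], "rotation": [0, 0, 0], "hand": 1}

```text
clock: 5.12
ee_pos: [0.4448, -0.3425, 0.0556]
tool_rot: [2.275, 2.165, -0.002]
contact_force: [0.1, -0.1, -0.1]
width: 0.009
```

Run:
```python
from h import *
need([.444,-.342,.055],-.052)
```

```text
t 5.12 pos [ 0.4448 -0.3425  0.0556] w 0.009 dp cm [ 0.04 -0.08  0.06] rot [0.01 0.09 0.15] F [ 0.1 -0.1 -0.1] q1,6 [-0.87 -2.39]
```

Call:
arm_command:
  steps:
    - {"dp": [0, 0, 0], "rotation": [0, 0, 0], "hand": 1}
    - {"dp": [0, 0, 0], "rotation": [0, 0, 0], "hand": 1}
    - {"dp": [0, 0, -0.6], "rotation": [0, 0, 0], "hand": 1}
    - {"dp": [0, 0, -0.3], "rotation": [0, 0, 0], "hand": 1}

```text
clock: 5.45
ee_pos: [0.444, -0.3415, 0.0636]
tool_rot: [-2.274, -2.165, 0.002]
contact_force: [0.3, -0.3, -2.9]
width: 0.0089
```

Run:
```python
from h import *
need([.444,-.342,.062],-.052)
d=camera("side");save(d,"s3.png");t=camera("top");save(t,"t3.png")
```

```text
t 5.45 pos [ 0.444  -0.3415  0.0636] w 0.0089 dp cm [-0.05  0.01  0.16] rot [-0.11 -0.01  0.16] F [ 0.3 -0.3 -2.9] q1,6 [-0.87 -2.39]
```

View pics/t3.png

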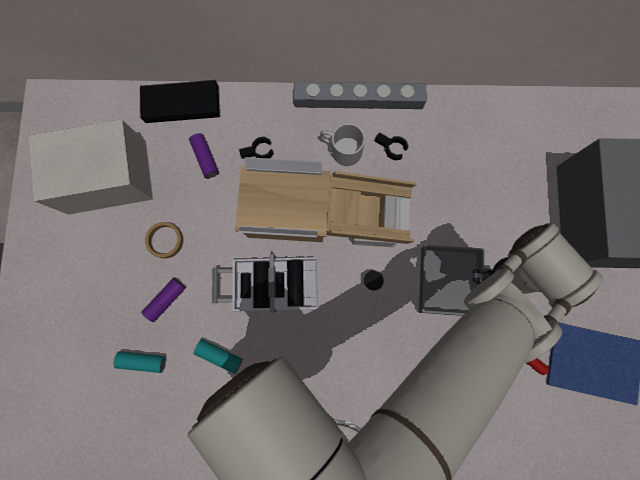

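View pics/s3.png

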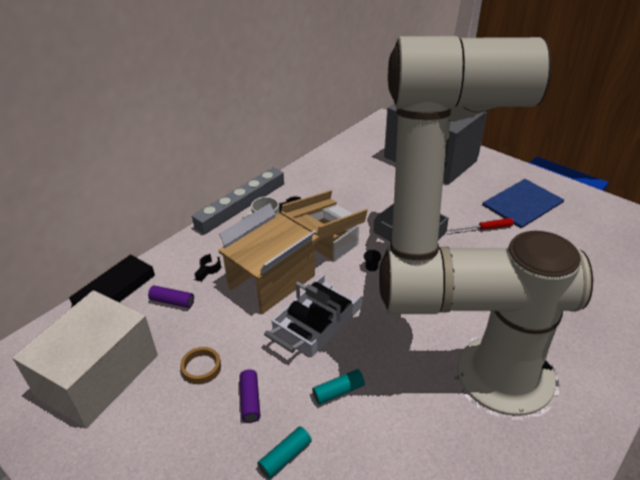

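The F z reading of −2.9 N matches the bin's weight, so it is held 8 mm up. The top view shows the surroundings unmoved. Next I'll carry it to +x.

Call:
arm_command:
  steps:
    - {"dp": [0, 2, -0.1], "rotation": [0, 0, -0.3], "hand": 1}
    - {"dp": [0, 2.5, 0], "rotation": [0, 0, -0.3], "hand": 1}
    - {"dp": [0, 2.5, 0], "rotation": [0, 0, -0.3], "hand": 1}
    - {"dp": [0, 2.5, 0], "rotation": [0, 0, 0], "hand": 1}
    - {"dp": [0, 2.5, 0], "rotation": [0, 0, 0], "hand": 1}
    - {"dp": [0, 2, 0], "rotation": [0, 0, 0], "hand": 1}
    - {"dp": [0, 1, 0], "rotation": [0, 0, 0], "hand": 1}
    - {"dp": [0, 0, 0], "rotation": [0, 0, 0], "hand": 1}

```text
clock: 6.22
ee_pos: [0.5974, -0.3457, 0.06]
tool_rot: [-2.254, -2.178, 0.004]
contact_force: [-0.2, -0.1, -2.5]
width: 0.009
```

Run:
```python
from h import *
need([.5945,-.335,.060],-.037)
```

```text
t 6.22 pos [ 0.5974 -0.3457  0.06  ] w 0.009 dp cm [ 1.06 -0.32  0.  ] rot [-0.41 -0.18  0.15] F [-0.2 -0.1 -2.5] q1,6 [-0.7  -2.23]
```

Now I'll slide it in along +y (tool x), about 5.3 cm, with the bin about 4 mm up.

Call:
arm_command:
  steps:
    - {"dp": [1, -0.3, 0], "rotation": [-0.4, -0.2, 0], "hand": 1}
    - {"dp": [1.3, 0, 0], "rotation": [0, 0, 0], "hand": 1}
    - {"dp": [1.3, 0, 0], "rotation": [0, 0, 0], "hand": 1}
    - {"dp": [1, 0, 0], "rotation": [0, 0, 0], "hand": 1}
    - {"dp": [0.4, 0, 0], "rotation": [0, 0, 0], "hand": 1}
    - {"dp": [0, 0, 0], "rotation": [0, 0, 0], "hand": 1}

```text
clock: 6.72
ee_pos: [0.5935, -0.2916, 0.0588]
tool_rot: [-2.258, -2.181, 0.003]
contact_force: [0.3, -0.2, -2.6]
width: 0.0088
```

Run:
```python
from h import *
need([.596,-.292,.056],-.037)
```

```text
t 6.72 pos [ 0.5935 -0.2916  0.0588] w 0.0088 dp cm [-0.03  0.25  0.28] rot [-0.18 -0.02  0.13] F [ 0.3 -0.2 -2.6] q1,6 [-0.64 -2.17]
```

Call:
arm_command:
  steps:
    - {"dp": [0, 0.2, 0.3], "rotation": [0, 0, 0], "hand": 1}
    - {"dp": [0, 0, 0.1], "rotation": [0, 0, 0], "hand": 1}
    - {"dp": [0, 0, 0], "rotation": [0, 0, 0], "hand": 0.5}
    - {"dp": [0, 0, 0], "rotation": [0, 0, 0], "hand": 0.5}
    - {"dp": [0, 0, 0], "rotation": [0, 0, 0], "hand": 0.5}
    - {"dp": [0, 0, 0], "rotation": [0, 0, 0], "hand": 0.5}

```text
clock: 7.22
ee_pos: [0.5967, -0.2933, 0.0565]
tool_rot: [2.26, 2.181, -0.002]
contact_force: [-0.1, -0.1, 0.1]
width: 0.0428
```

Run:
```python
from h import *
need([.596,-.292,.056],-.037)
```

```text
t 7.22 pos [ 0.5967 -0.2933  0.0565] w 0.0428 dp cm [ 0.12 -0.07  0.05] rot [-0.02  0.1   0.09] F [-0.1 -0.1  0.1] q1,6 [-0.64 -2.17]
```

Call:
arm_command:
  steps:
    - {"dp": [0, 0, -2], "rotation": [0, 0, 0], "hand": 0.5}
    - {"dp": [0, 0, -4], "rotation": [0, 0, 0], "hand": 0.3}
    - {"dp": [0, 0, -4], "rotation": [0, 0, 0], "hand": 0}
    - {"dp": [0, 0, -4], "rotation": [0, 0, 0], "hand": 0}
    - {"dp": [2, -3, -1], "rotation": [0, 0, 0], "hand": 0}
    - {"dp": [3, -3, 0], "rotation": [0, 0, 0], "hand": 0}
    - {"dp": [3.5, -2.5, 0], "rotation": [0, 0, 0], "hand": 0}
    - {"dp": [4, -2, 0], "rotation": [0, 0, 0], "hand": 0}
    - {"dp": [4, -1.5, 0], "rotation": [0, 0, 0], "hand": 0}

```text
clock: 7.97
ee_pos: [0.4838, -0.1323, 0.2147]
tool_rot: [2.267, 2.16, -0.001]
contact_force: [0.5, 0.6, 0.3]
width: 0.0852
```

Run:
```python
from m import *
need([.431,.1495,.12],.036)
save(t,"t4.png")
cv2.imwrite("pics/c5.png",cv2.resize(t["color"][150:260,340:480,::-1],None,fx=5,fy=5,interpolation=cv2.INTER_CUBIC))
```

```text
t 8.02 pos [ 0.4814 -0.125   0.2138] w 0.0855 dp cm [27.22 -6.26  9.31] rot [ 0.19  0.11 -4.55] F [ 4.   6.4 -1. ] q1,6 [-0.5  -2.02]
```

View pics/c5.png

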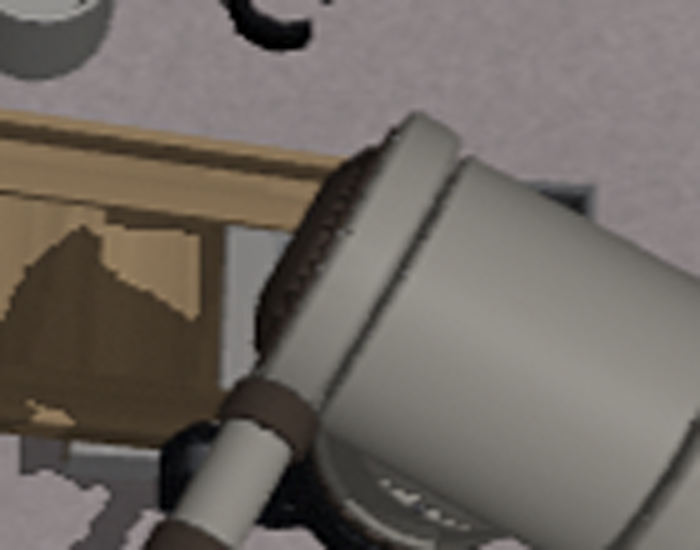

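The arm hides the bin in this view, so I'll check it from beside the tray.

Call:
arm_command:
  steps:
    - {"dp": [4, -1.2, 0], "rotation": [0, 0, -1.5], "hand": 0}
    - {"dp": [4, -1, 0.5], "rotation": [0, 0, -1.5], "hand": 0}
    - {"dp": [4, -1, 0.5], "rotation": [0, 0, -1.5], "hand": 0}
    - {"dp": [4, -1, 1], "rotation": [0, 0, 0], "hand": 0}
    - {"dp": [4, -1, 1], "rotation": [0, 0, 0], "hand": 0}
    - {"dp": [4, -0.5, 1], "rotation": [0, 0, 0], "hand": 0}
    - {"dp": [2, 0, 0.5], "rotation": [0, 0, 0], "hand": 0}
    - {"dp": [0, 0, 0], "rotation": [0, 0, 0], "hand": 0}

```text
clock: 8.68
ee_pos: [0.422, 0.1325, 0.1703]
tool_rot: [2.171, 2.252, 0.011]
contact_force: [0.3, 0.7, -0.3]
width: 0.0852
```

Run:
```python
from m import *
need([.431,.1495,.074],.036)
save(t,"t5.png")
cv2.imwrite("pics/c6.png",cv2.resize(t["color"][150:250,380:500,::-1],None,fx=6,fy=6,interpolation=cv2.INTER_CUBIC))
```

```text
t 8.73 pos [0.4224 0.1311 0.1706] w 0.0854 dp cm [1.86 0.79 9.67] rot [0.84 0.31 0.01] F [ 0.9 -0.6  0.5] q1,6 [ 0.03 -1.58]
```

View pics/c6.png

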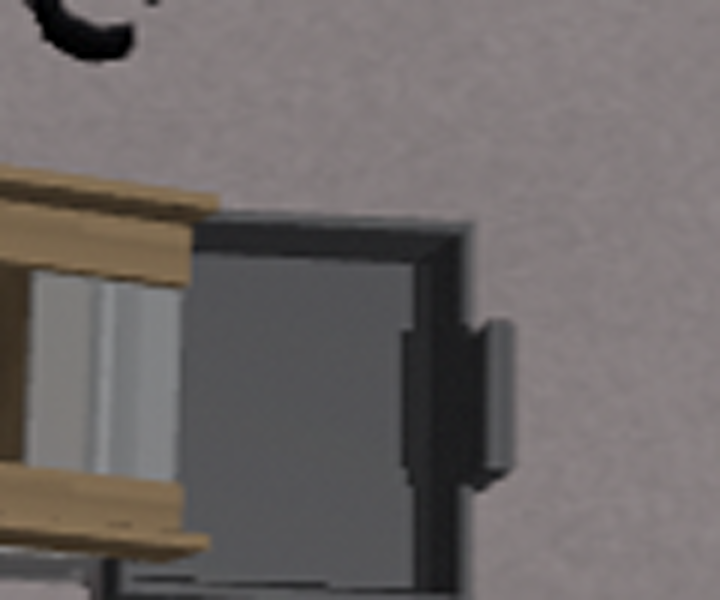

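View pics/t5.png

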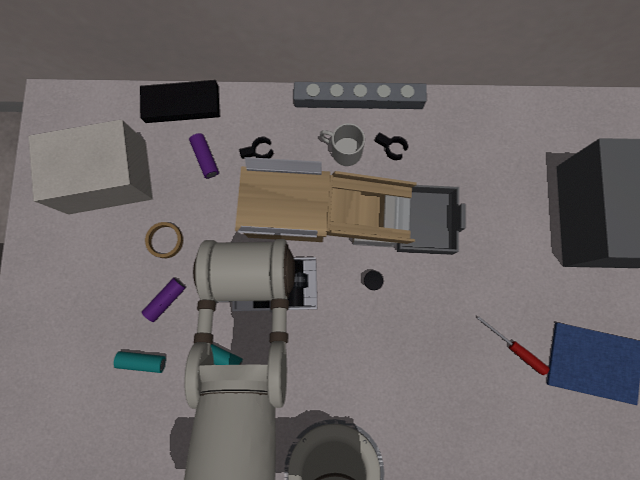

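The bin now sits under the lip, with its −y rim corners at about (458.6,187) and (457.8,250). I'll compute its pose in the sorter frame.

Run:
```python
from m import *
def s(p):
    d=np.array(p[:2])-[.6073,.024];y=-.037;return np.round([d@[np.cos(y),np.sin(y)],d@[-np.sin(y),np.cos(y)]],4)
f=lambda u,v:(380+(u+.5)/6-.5,150+(v+.5)/6-.5)
for n,a,z in(("farcorner",f(473,221),.055),("nearcorner",f(467,600),.055),("tab",f(502,398),.09)):print(n,s(atz(t,f and a,z)))
```

```text
farcorner [ 0.0796 -0.314 ]
nearcorner [-0.0764 -0.3131]
tab [-0.0017 -0.3163]
```

Bin at sorter (≈0.001, ≈−0.245), which is right. Next is the tray handle.

Call:
arm_command:
  steps:
    - {"dp": [1.8, 0.7, 3.5], "rotation": [0.8, 0.3, 0], "hand": 0}
    - {"dp": [0, 0, 3.5], "rotation": [0, 0, 0], "hand": 0}
    - {"dp": [0, 0, 1.5], "rotation": [0, 0, 0], "hand": 0}
    - {"dp": [0, 0, 0.3], "rotation": [0, 0, 0], "hand": 0}
    - {"dp": [0, 0, 0], "rotation": [0, 0, 0], "hand": 0}

```text
clock: 9.2
ee_pos: [0.4389, 0.1418, 0.0864]
tool_rot: [2.182, 2.242, 0.014]
contact_force: [0.3, 0.3, -0.1]
width: 0.0855
```

Run:
```python
from m import *
need([.431,.1495,.071],.036)
```

```text
t 9.25 pos [0.4393 0.1418 0.087 ] w 0.0854 dp cm [ 0.8  -0.84  1.58] rot [ 0.94  0.2  -0.53] F [ 0.2  0.3 -0.2] q1,6 [ 0.05 -1.54]
```

Call:
arm_command:
  steps:
    - {"dp": [1.0, -1.1, 0.6], "rotation": [1.2, 0.2, -0.6], "hand": 0}
    - {"dp": [0, 0, 0.6], "rotation": [0, 0, 0], "hand": 0}
    - {"dp": [0, 0, 0], "rotation": [0, 0, 0], "hand": 0}

```text
clock: 9.5
ee_pos: [0.4307, 0.1509, 0.0778]
tool_rot: [-2.182, -2.26, -0.001]
contact_force: [0.0, -0.5, 0.1]
width: 0.0855
```

Run:
```python
from m import *
need([.431,.1495,.071],.036)
```

```text
t 9.55 pos [0.4309 0.1511 0.0782] w 0.0854 dp cm [-0.16  0.    0.72] rot [ 0.05 -0.04 -0.05] F [0.4 0.6 0.5] q1,6 [ 0.07 -1.54]
```

Call:
arm_command:
  steps:
    - {"dp": [-0.15, 0, 0.9], "rotation": [0, 0, 0], "hand": 0}
    - {"dp": [0, 0, 0], "rotation": [0, 0, 0], "hand": 1}
    - {"dp": [0, 0, 0], "rotation": [0, 0, 0], "hand": 1}
    - {"dp": [0, 0, 0], "rotation": [0, 0, 0], "hand": 1}
    - {"dp": [0, 0, 0], "rotation": [0, 0, 0], "hand": 1}
    - {"dp": [0, 0, 0], "rotation": [0, 0, 0], "hand": 1}
    - {"dp": [0, 0, 0], "rotation": [0, 0, 0], "hand": 1}
    - {"dp": [0, 0, 0], "rotation": [0, 0, 0], "hand": 1}
    - {"dp": [0, 0, 0], "rotation": [0, 0, 0], "hand": 1}

```text
clock: 10.3
ee_pos: [0.4325, 0.1496, 0.0702]
tool_rot: [2.179, 2.259, 0.006]
contact_force: [0.2, -0.6, -0.2]
width: 0.0001
```

Run:
```python
from m import *
need([.431,.1495,.071],.036)
```

```text
t 10.35 pos [0.4325 0.1496 0.0701] w 0.0001 dp cm [-0.   -0.15 -0.09] rot [ 0.27 -0.03 -0.  ] F [1.  0.6 0. ] q1,6 [ 0.07 -1.54]
```

The width reads 0, so it may have missed. I'll look.

Run:
```python
from m import *
d=camera("side");save(d,"s6.png");save(t,"t6.png")
cv2.imwrite("pics/c7.png",cv2.resize(np.hstack([t["color"][220:340,200:340,::-1],d["color"][240:360,240:380,::-1]]),None,fx=2.85,fy=2.85,interpolation=cv2.INTER_CUBIC))
```

```text
(no output)
```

View pics/c7.png

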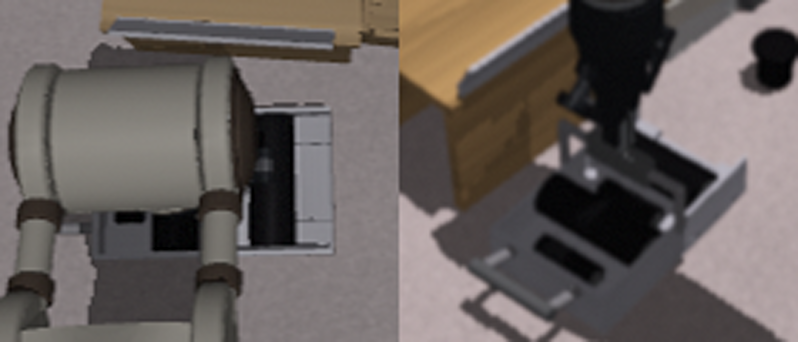

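View pics/s6.png

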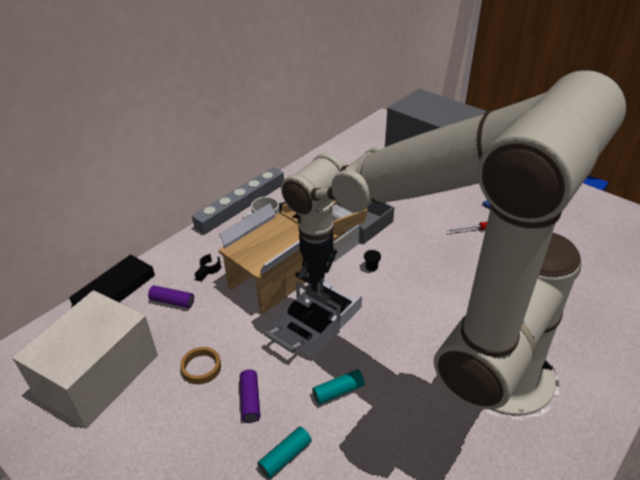

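Run:
```python
import cv2
d=cv2.imread("pics/s6.png")
cv2.imwrite("pics/c8.png",cv2.resize(d[250:340,280:370],None,fx=6.6,fy=6.6,interpolation=cv2.INTER_CUBIC))
from m import *
d=camera("side")
print(proj(d,[[.431,.1495,.088],[.431,.1495,.101],[.4325,.1496,.07],[.464,.1507,.101],[.398,.148,.101]]))
```

```text
[[317.32423349 294.07895071]
 [317.23165888 290.24833189]
 [316.95623344 299.03538209]
 [306.59492592 284.16356254]
 [328.20301935 296.40651263]]
```

View pics/c8.png

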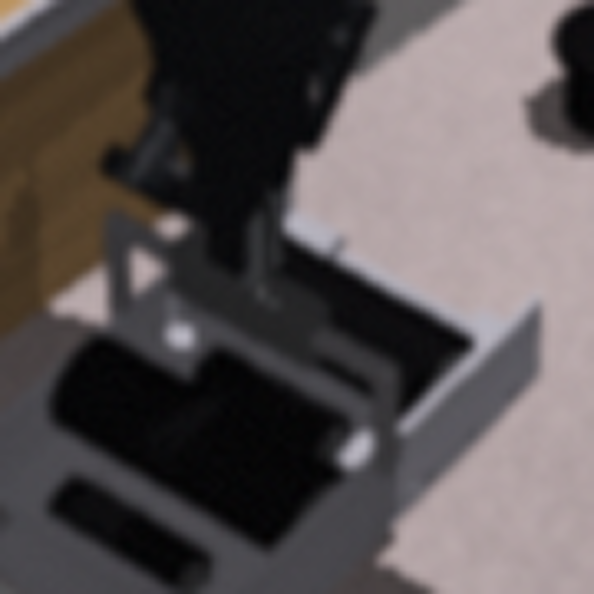

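Call:
arm_command:
  steps:
    - {"dp": [0, 0, -0.5], "rotation": [0, 0, 0], "hand": 1}
    - {"dp": [0, 0, -0.5], "rotation": [0, 0, 0], "hand": 1}
    - {"dp": [0, 0, 0], "rotation": [0, 0, 0], "hand": 1}

```text
clock: 10.8
ee_pos: [0.4322, 0.1496, 0.0808]
tool_rot: [2.18, 2.259, 0.005]
contact_force: [0.3, 0.2, 0.2]
width: -0.0005
```

Run:
```python
from m import *
need([.431,.1495,.071],.036)
d=camera("side")
cv2.imwrite("pics/c9.png",cv2.resize(d["color"][240:340,270:370,::-1],None,fx=6,fy=6,interpolation=cv2.INTER_CUBIC))
```

```text
t 10.85 pos [0.4321 0.1496 0.0805] w -0.0003 dp cm [-0.   -0.11  0.95] rot [ 0.22 -0.03 -0.  ] F [0.4 0.3 0.5] q1,6 [ 0.07 -1.54]
```

View pics/c9.png

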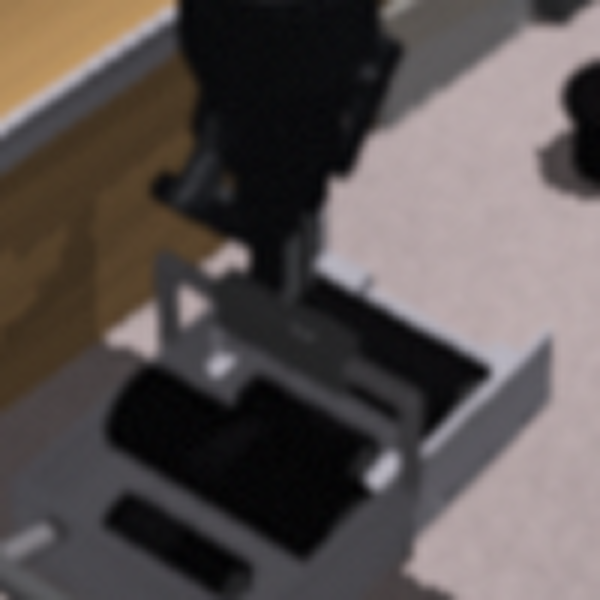

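Run:
```python
from m import *
d=camera("side");
for n,c in(("top",t),("side",d)):
  print(n,"tcp",proj(c,readout.get_state()["ee_pos"]),"tcp+.05",proj(c,readout.get_state()["ee_pos"]+[0,0,.05]))
  print("bar",proj(c,[[.431,.1495,.088],[.431,.1695,.088]]))
  for q in("tray_grip","tray_tail","tray"): print(q,[(np.round(x["location"],1).tolist(),round(x["score"],2)) for x in spot_point(c,q)[:2]])
save(t,"t7.png");save(d,"s7.png")
print(readout.get_state()["clock"])
cv2.imwrite("pics/c10.png",cv2.resize(t["color"][235:335,205:335,::-1],None,fx=6,fy=6,interpolation=cv2.INTER_CUBIC))
```

```text
top tcp [[272.51049953 282.1856482 ]] tcp+.05 [[269.67832989 280.5898926 ]]
bar [[272.0481279  282.10027669]
 [263.35901651 281.92959694]]
tray_grip [([266.3, 281.7], 0.72), ([372.8, 207.3], 0.17)]
tray_tail []
tray []
side tcp [[317.32676455 296.53581248]] tcp+.05 [[316.96587929 281.6599722 ]]
bar [[317.32423349 294.07895071]
 [311.7468418  298.71410388]]
tray_grip [([320.6, 294.7], 0.86)]
tray_tail [([279.5, 340.4], 0.62), ([372.9, 192.6], 0.16)]
tray [([318.7, 294.7], 0.68), ([315.6, 317.7], 0.63)]
11.3
```

View pics/c10.png

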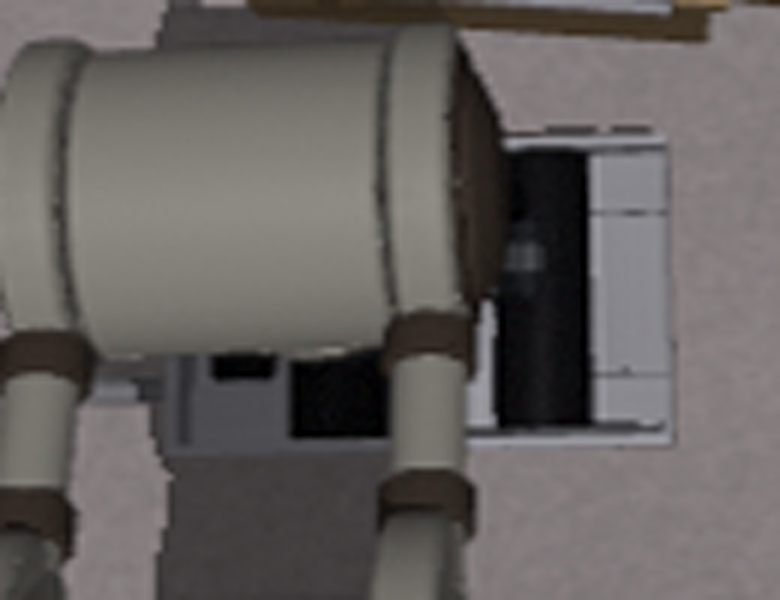

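The tray hasn't moved, but the shut fingers aren't holding the bar. I'll rise clear and check where the fingertips really are against their projection.

Call:
arm_command:
  steps:
    - {"dp": [0, 0, -2], "rotation": [0, 0, 0], "hand": 1}
    - {"dp": [0, 0, -3], "rotation": [0, 0, 0], "hand": 1}
    - {"dp": [0, 0, -1], "rotation": [0, 0, 0], "hand": 1}
    - {"dp": [0, 0, 0], "rotation": [0, 0, 0], "hand": 1}

```text
clock: 11.63
ee_pos: [0.4292, 0.1493, 0.1395]
tool_rot: [-2.18, -2.259, 0.004]
contact_force: [0.4, 0.7, 0.0]
width: -0.0001
```

Run:
```python
from m import *
need([.431,.1495,.071],.036)
d=camera("side");save(d,"s8.png")
p=proj(d,readout.get_state()["ee_pos"])[0];print("tcp px",p, "crop",(p-[270,220])*6)
cv2.imwrite("pics/c11.png",cv2.resize(d["color"][220:320,270:370,::-1],None,fx=6,fy=6,interpolation=cv2.INTER_CUBIC))
```

```text
t 11.68 pos [0.4291 0.1492 0.1388] w -0.0004 dp cm [0.02 0.22 6.78] rot [-0.22 -0.02 -0.02] F [-0.   0.7  0.6] q1,6 [ 0.07 -1.54]
tcp px [317.97018278 279.66979354] crop [287.8210967  358.01876125]
```

View pics/c11.png

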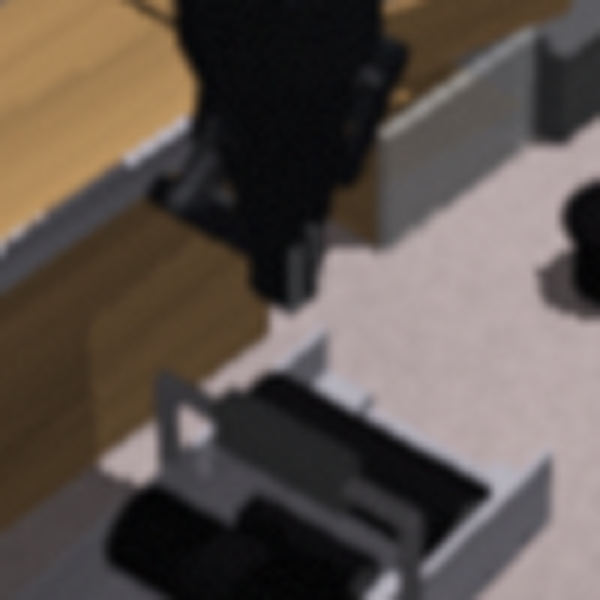

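Run:
```python
from m import *
d=camera("side")
for z in(.199,.212,.229):
  for s in(-1,0,1):
    print(z,s,proj(d,np.array([.231,.526,z])+s*.05*np.array([.4,.916,0])))
im=cv2.imread("pics/s0.png");cv2.imwrite("pics/c12.png",cv2.resize(im[320:430,190:310],None,fx=5,fy=5))
```

```text
0.199 -1 [[285.52253168 412.82202616]]
0.199 0 [[258.53097838 424.04031681]]
0.199 1 [[230.63060439 435.63633357]]
0.212 -1 [[285.12216798 408.56488198]]
0.212 0 [[257.88847221 419.80993493]]
0.212 1 [[229.72966777 431.43697408]]
0.229 -1 [[284.58813144 402.88636885]]
0.229 0 [[257.03116281 414.16524803]]
0.229 1 [[228.52711696 425.83175944]]
```

View pics/c12.png

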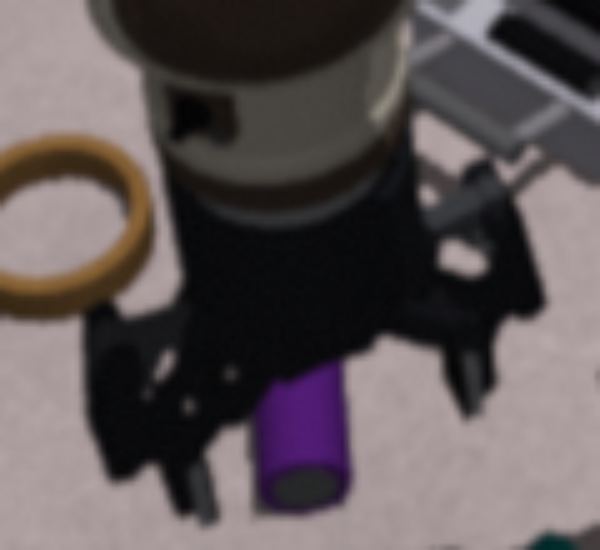

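The side view shows the real fingertips about 30 mm above the reported TCP: tip at crop (285,305) against the predicted (288,358). The start picture shows the same offset. So the first close happened above the bar. I'll reopen and go about 27 mm deeper in reported z, watching the force.

Call:
arm_command:
  steps:
    - {"dp": [0, 0.2, 0], "rotation": [0, 0, 0], "hand": 0}
    - {"dp": [0, 0, 0], "rotation": [0, 0, 0], "hand": 0}
    - {"dp": [0, 0, 0], "rotation": [0, 0, 0], "hand": 0}
    - {"dp": [0, 0, 0], "rotation": [0, 0, 0], "hand": 0}
    - {"dp": [0, 0, 2.5], "rotation": [0, 0, 0], "hand": 0}
    - {"dp": [0, 0, 2.5], "rotation": [0, 0, 0], "hand": 0}
    - {"dp": [0, 0, 1.5], "rotation": [0, 0, 0], "hand": 0}
    - {"dp": [0, 0, 0], "rotation": [0, 0, 0], "hand": 0}

```text
clock: 12.5
ee_pos: [0.4267, 0.149, 0.0656]
tool_rot: [-2.175, -2.254, 0.015]
contact_force: [-0.1, 0.6, -0.2]
width: 0.0851
```

Run:
```python
from m import *
need([.431,.1495,.045],.036)
d=camera("side");save(d,"s9.png")
p=proj(d,readout.get_state()["ee_pos"])[0];print("tcp px",p, "crop",(p-[270,220])*6)
cv2.imwrite("pics/c13.png",cv2.resize(d["color"][220:320,270:370,::-1],None,fx=6,fy=6,interpolation=cv2.INTER_CUBIC))
```

```text
t 12.55 pos [0.4274 0.149  0.0668] w 0.0854 dp cm [0.03 0.38 2.18] rot [-0.7  -0.   -0.02] F [ 0.2  0.2 -1. ] q1,6 [ 0.07 -1.54]
tcp px [318.26608758 300.16539025] crop [289.59652547 480.99234149]
```

View pics/c13.png

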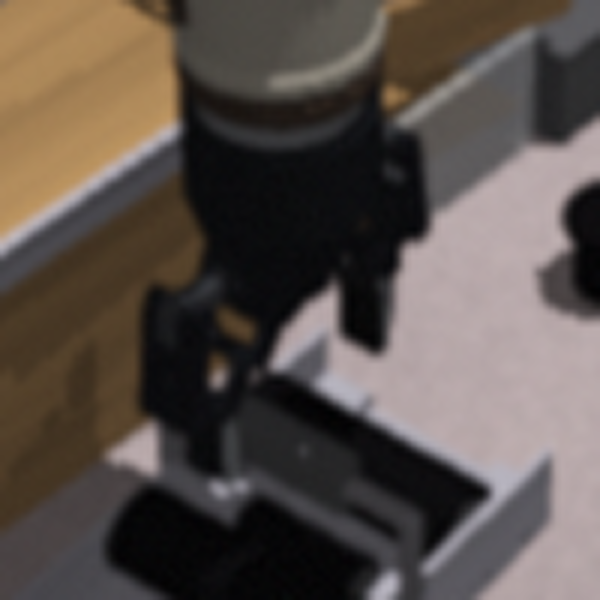

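The open fingers straddle the bar, with tips at crop (215,470) and (365,350), still at about z 0.105. I'll go down 2 cm and close.

Call:
arm_command:
  steps:
    - {"dp": [0, 0.4, 1.2], "rotation": [-0.7, 0, 0], "hand": 0}
    - {"dp": [0, 0, 1.0], "rotation": [0, 0, 0], "hand": 0}
    - {"dp": [0, 0, 0.2], "rotation": [0, 0, 0], "hand": 0}
    - {"dp": [0, 0, 0], "rotation": [0, 0, 0], "hand": 0}

```text
clock: 12.93
ee_pos: [0.4369, 0.1496, 0.0481]
tool_rot: [2.176, 2.255, 0.013]
contact_force: [0.1, 0.3, -0.1]
width: 0.0852
```

Run:
```python
from m import *
need([.431,.1495,.047],.036)
```

```text
t 12.98 pos [0.4371 0.1497 0.0483] w 0.0855 dp cm [ 0.01 -0.61  0.13] rot [ 0.67 -0.02 -0.01] F [-0.4  0.2 -0.3] q1,6 [ 0.07 -1.54]
```

Call:
arm_command:
  steps:
    - {"dp": [0, -0.5, 0], "rotation": [0.6, 0, 0], "hand": 0}
    - {"dp": [0, 0, 0], "rotation": [0, 0, 0], "hand": 1}
    - {"dp": [0, 0, 0], "rotation": [0, 0, 0], "hand": 1}
    - {"dp": [0, 0, 0], "rotation": [0, 0, 0], "hand": 1}
    - {"dp": [0, 0, 0], "rotation": [0, 0, 0], "hand": 1}
    - {"dp": [0, 0, 0], "rotation": [0, 0, 0], "hand": 1}
    - {"dp": [0, 0, 0], "rotation": [0, 0, 0], "hand": 1}
    - {"dp": [0, 0, 0], "rotation": [0, 0, 0], "hand": 1}

```text
clock: 13.65
ee_pos: [0.4337, 0.1498, 0.0514]
tool_rot: [2.179, 2.259, 0.006]
contact_force: [1.0, -0.5, -1.7]
width: 0.0126
```

Run:
```python
from m import *
need([.431,.1495,.045],.036)
d=camera("side")
cv2.imwrite("pics/c14.png",cv2.resize(d["color"][220:320,270:370,::-1],None,fx=6,fy=6,interpolation=cv2.INTER_CUBIC))
```

```text
t 13.70 pos [0.4337 0.1498 0.0514] w 0.0125 dp cm [-0.02 -0.27  0.64] rot [ 0.27 -0.05 -0.01] F [0.2 0.4 0.4] q1,6 [ 0.07 -1.54]
```

View pics/c14.png

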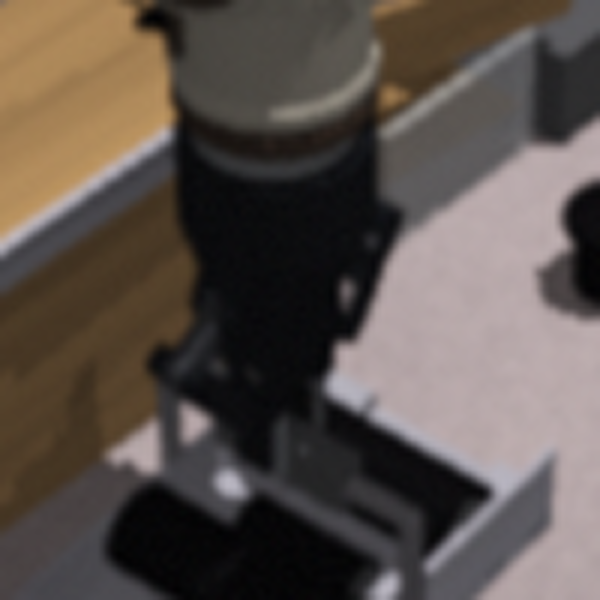

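The near finger now sits in front of the bar, at crop (260,420), and the width reads 12.5 mm. I'll lift gently.

Call:
arm_command:
  steps:
    - {"dp": [0, 0, -0.5], "rotation": [0, 0, 0], "hand": 1}
    - {"dp": [0, 0, -1], "rotation": [0, 0, 0], "hand": 1}
    - {"dp": [0, 0, -1.2], "rotation": [0, 0, 0], "hand": 1}
    - {"dp": [0, 0, -1], "rotation": [0, 0, 0], "hand": 1}
    - {"dp": [0, 0, 0], "rotation": [0, 0, 0], "hand": 1}
    - {"dp": [0, 0, 0], "rotation": [0, 0, 0], "hand": 1}

```text
clock: 14.25
ee_pos: [0.4282, 0.1493, 0.0874]
tool_rot: [-2.178, -2.258, 0.007]
contact_force: [-0.5, -0.3, -5.9]
width: 0.0127
```

Run:
```python
from m import *
need([.431,.1495,.24],.036)
d=camera("side")
cv2.imwrite("pics/c15.png",cv2.resize(d["color"][220:360,250:390,::-1],None,fx=4,fy=4,interpolation=cv2.INTER_CUBIC))
```

```text
t 14.30 pos [0.4284 0.1494 0.0874] w 0.0128 dp cm [ 1.000e-02  1.600e-01 -1.526e+01] rot [-0.35 -0.02 -0.  ] F [ 0.8 -0.2 -6.4] q1,6 [ 0.07 -1.54]
```

View pics/c15.png

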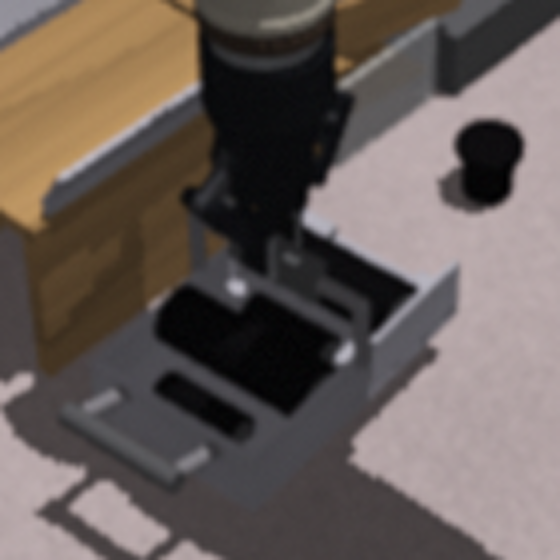

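Lifted level, 5.9 N (loaded weight). Now up, then across.

Call:
arm_command:
  steps:
    - {"dp": [0, 0.1, -1], "rotation": [-0.3, 0, 0], "hand": 1}
    - {"dp": [0, 0, -1.8], "rotation": [0, 0, 0], "hand": 1}
    - {"dp": [0, 0, -2], "rotation": [0, 0, 0], "hand": 1}
    - {"dp": [0, 0, -2], "rotation": [0, 0, 0], "hand": 1}
    - {"dp": [0, 0, -2], "rotation": [0, 0, 0], "hand": 1}
    - {"dp": [0, 0, -2], "rotation": [0, 0, 0], "hand": 1}
    - {"dp": [0, 0, -2], "rotation": [0, 0, 0], "hand": 1}
    - {"dp": [0, 0, -1.5], "rotation": [0, 0, 0], "hand": 1}
    - {"dp": [0, 0, -0.8], "rotation": [0, 0, 0], "hand": 1}
    - {"dp": [0, 0, 0], "rotation": [0, 0, 0], "hand": 1}

```text
clock: 15.18
ee_pos: [0.4253, 0.149, 0.2437]
tool_rot: [-2.176, -2.255, 0.013]
contact_force: [0.0, -0.4, -5.9]
width: 0.0125
```

Run:
```python
from m import *
need([.6138,.1295,.2425],-.037)
```

```text
t 15.23 pos [0.425  0.149  0.2427] w 0.0124 dp cm [-2.62 18.8  -0.21] rot [-0.71  0.03  4.17] F [-0.1 -0.2 -4.6] q1,6 [ 0.07 -1.54]
```

Call:
arm_command:
  steps:
    - {"dp": [-0.1, 1, 0], "rotation": [-0.3, 0, 0.5], "hand": 1}
    - {"dp": [-0.3, 1.6, 0], "rotation": [-0.3, 0, 0.5], "hand": 1}
    - {"dp": [-0.3, 2.0, 0], "rotation": [0, 0, 0.5], "hand": 1}
    - {"dp": [-0.3, 2.2, 0], "rotation": [0, 0, 0.5], "hand": 1}
    - {"dp": [-0.3, 2.2, 0], "rotation": [0, 0, 0.5], "hand": 1}
    - {"dp": [-0.3, 2.2, 0], "rotation": [0, 0, 0.5], "hand": 1}
    - {"dp": [-0.3, 2, 0], "rotation": [0, 0, 0.5], "hand": 1}
    - {"dp": [-0.3, 1.8, 0], "rotation": [0, 0, 0.5], "hand": 1}
    - {"dp": [-0.2, 1.5, 0], "rotation": [0, 0, 0.2], "hand": 1}
    - {"dp": [0, 1, 0], "rotation": [0, 0, 0], "hand": 1}
    - {"dp": [0, 0.4, 0], "rotation": [0, 0, 0], "hand": 1}
    - {"dp": [0, 0, 0], "rotation": [0, 0, 0], "hand": 1}

```text
clock: 16.23
ee_pos: [0.6084, 0.1207, 0.215]
tool_rot: [-2.258, -2.154, 0.037]
contact_force: [-0.2, -0.9, -5.8]
width: 0.0124
```

Run:
```python
from m import *
need([.6138,.1295,.2],-.037)
d=camera("side")
cv2.imwrite("pics/c16.png",cv2.resize(np.hstack([d["color"][130:330,180:380,::-1],t["color"][120:320,190:390,::-1]]),None,fx=2,fy=2,interpolation=cv2.INTER_CUBIC))
```

```text
t 16.28 pos [0.6077 0.1208 0.2146] w 0.0125 dp cm [0.91 0.62 1.44] rot [-1.86  0.15 -0.55] F [-1.2 -1.  -6.8] q1,6 [ 0.   -1.52]
```

View pics/c16.png

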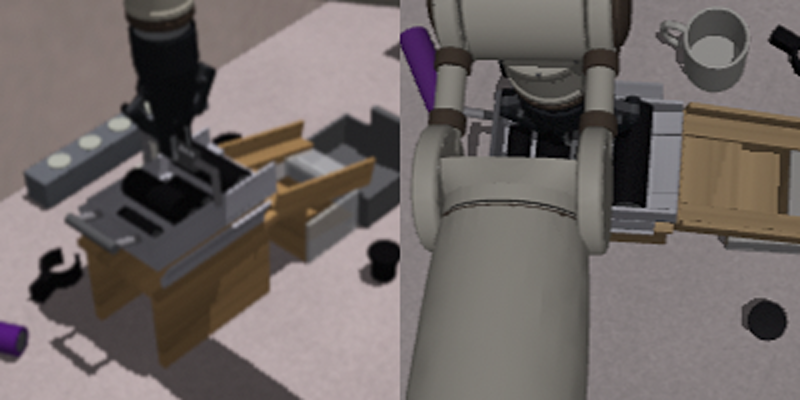

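The tray with all four spacers hovers low over the shelf, about 29 mm up. I'll correct x, y and tilt before lowering.

Call:
arm_command:
  steps:
    - {"dp": [0.4, 0.4, -0.4], "rotation": [-1.0, 0.1, -0.3], "hand": 1}
    - {"dp": [0.5, 0.3, -0.3], "rotation": [-0.9, 0, -0.2], "hand": 1}
    - {"dp": [0, 0, -0.1], "rotation": [0, 0, 0], "hand": 1}
    - {"dp": [0, 0, 0], "rotation": [0, 0, 0], "hand": 1}

```text
clock: 16.67
ee_pos: [0.6136, 0.1316, 0.2238]
tool_rot: [2.259, 2.18, 0.003]
contact_force: [-0.3, 0.1, -5.4]
width: 0.0126
```

Run:
```python
from m import *
need([.6138,.1295,.2],-.037)
cv2.imwrite("pics/c17.png",cv2.resize(t["color"][140:260,210:340,::-1],None,fx=6,fy=6,interpolation=cv2.INTER_CUBIC))
```

```text
t 16.72 pos [0.6137 0.1317 0.224 ] w 0.0126 dp cm [-0.22  0.01  2.4 ] rot [ 0.2  -0.01  0.09] F [ 0.3 -0.7 -5. ] q1,6 [ 0.02 -1.52]
```

View pics/c17.png

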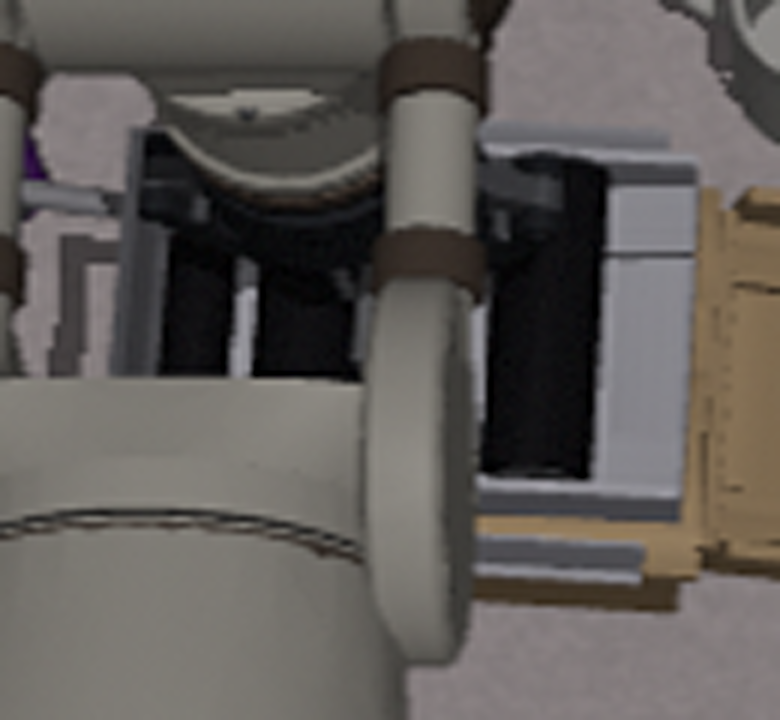

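Run:
```python
from m import *
def s(p):
    d=np.array(p[:2])-[.6073,.024];y=-.037;return np.round([d@[np.cos(y),np.sin(y)],d@[-np.sin(y),np.cos(y)]],4)
f=lambda u,v:(210+(u+.5)/6-.5,140+(v+.5)/6-.5)
for z in(.2126,.2176):
  print(s(atz(t,f(696,157),z)),s(atz(t,f(683,490),z)))
```

```text
[0.0618 0.0084] [-0.0576  0.006 ]
[0.0602 0.0082] [-0.0586  0.0059]
```

Call:
arm_command:
  steps:
    - {"dp": [-0.1, 0, 0.8], "rotation": [0.1, 0, 0], "hand": 1}
    - {"dp": [-0.1, 0, 0.8], "rotation": [0, 0, 0], "hand": 1}
    - {"dp": [0, 0, 0.6], "rotation": [0, 0, 0], "hand": 1}
    - {"dp": [0, 0, 0.1], "rotation": [0, 0, 0], "hand": 1}
    - {"dp": [0, 0, 0], "rotation": [0, 0, 0], "hand": 1}

```text
clock: 17.18
ee_pos: [0.6129, 0.1289, 0.1976]
tool_rot: [2.261, 2.181, -0.001]
contact_force: [0.4, -0.8, -4.9]
width: 0.0124
```

Run:
```python
from m import *
need([.6136,.129,.1864],-.037)
```

```text
t 17.23 pos [0.6127 0.1289 0.1975] w 0.0126 dp cm [0.02 0.09 1.11] rot [-0.04  0.03  0.06] F [ 0.4 -0.8 -5.3] q1,6 [ 0.01 -1.52]
```

Call:
arm_command:
  steps:
    - {"dp": [0, 0.1, 0.5], "rotation": [0, 0, 0], "hand": 1}
    - {"dp": [0, 0, 0.4], "rotation": [0, 0, 0], "hand": 1}
    - {"dp": [0, 0, 0.3], "rotation": [0, 0, 0], "hand": 1}
    - {"dp": [0, 0, 0], "rotation": [0, 0, 0], "hand": 1}

```text
clock: 17.57
ee_pos: [0.6148, 0.1287, 0.1867]
tool_rot: [2.26, 2.18, 0.002]
contact_force: [0.1, -0.0, -5.9]
width: 0.0124
```

Run:
```python
from m import *
need([.6136,.129,.1864],-.037)
```

```text
t 17.62 pos [0.6149 0.1287 0.1866] w 0.0126 dp cm [ 0.02 -0.13  0.02] rot [0.12 0.03 0.05] F [ 0.3 -0.8 -4.5] q1,6 [ 0.01 -1.52]
```

Still carrying the weight. I'll go down in small steps until it unloads.

Call:
arm_command:
  steps:
    - {"dp": [0, 0, 0.2], "rotation": [0, 0, 0], "hand": 1}
    - {"dp": [0, 0, 0.2], "rotation": [0, 0, 0], "hand": 1}
    - {"dp": [0, 0, 0], "rotation": [0, 0, 0], "hand": 1}

```text
clock: 17.87
ee_pos: [0.6155, 0.1288, 0.1869]
tool_rot: [2.258, 2.179, 0.005]
contact_force: [-0.6, 0.5, -4.5]
width: 0.0128
```

Run:
```python
from m import *
need([.6136,.129,.1864],-.037)
```

```text
t 17.92 pos [0.6157 0.1288 0.1869] w 0.0125 dp cm [ 0.01 -0.21  0.05] rot [0.31 0.03 0.07] F [ 0.9 -0.4 -4.6] q1,6 [ 0.01 -1.52]
```

Call:
arm_command:
  steps:
    - {"dp": [0, -0.2, 0.5], "rotation": [0.3, 0, 0], "hand": 1}
    - {"dp": [0, 0, 0.3], "rotation": [0, 0, 0], "hand": 1}

```text
clock: 18.08
ee_pos: [0.6167, 0.1288, 0.1864]
tool_rot: [2.256, 2.177, 0.009]
contact_force: [-4.5, -0.2, 3.9]
width: 0.0125
```

Run:
```python
from m import *
need([.6136,.129,.1864],-.037)
d=camera("side")
cv2.imwrite("pics/c18.png",cv2.resize(d["color"][170:310,190:330,::-1],None,fx=4.2,fy=4.2,interpolation=cv2.INTER_CUBIC))
```

```text
t 18.13 pos [0.6168 0.1288 0.1864] w 0.0125 dp cm [ 0.01 -0.32 -0.  ] rot [0.56 0.03 0.08] F [-4.4 -0.1  7.4] q1,6 [ 0.01 -1.52]
```

View pics/c18.png

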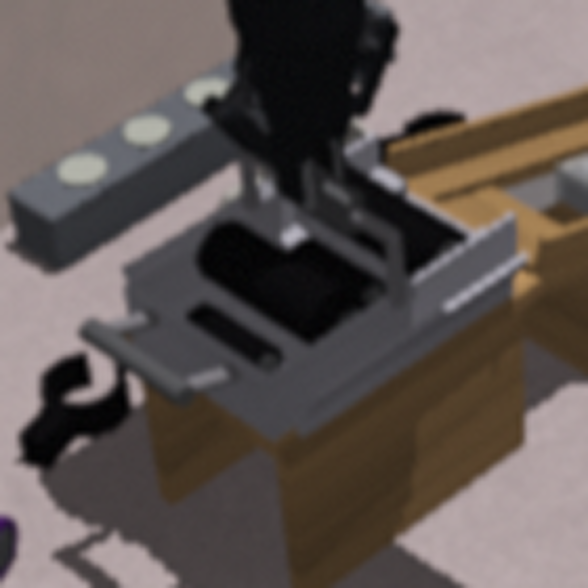

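It's down on the shelf between the guides: the Fz reading reversed and the rod overhangs the back. Releasing.

Call:
arm_command:
  steps:
    - {"dp": [0, -0.1, -0.2], "rotation": [0.3, 0, 0], "hand": 1}
    - {"dp": [0, 0, 0], "rotation": [0, 0, 0], "hand": 0.5}
    - {"dp": [0, 0, 0], "rotation": [0, 0, 0], "hand": 0.5}
    - {"dp": [0, 0, 0], "rotation": [0, 0, 0], "hand": 0.5}
    - {"dp": [0, 0, 0], "rotation": [0, 0, 0], "hand": 0.5}
    - {"dp": [0, 0, -2], "rotation": [0, 0, 0], "hand": 0.5}
    - {"dp": [0, 0, -4], "rotation": [0, 0, 0], "hand": 0.5}
    - {"dp": [0, 0, -4], "rotation": [0, 0, 0], "hand": 0.5}
    - {"dp": [2, 0, 0], "rotation": [0, 0, 0], "hand": 0.5}
    - {"dp": [4, 0, 0], "rotation": [0, 0, 0], "hand": 0.5}
    - {"dp": [4, 0, 0], "rotation": [0, 0, 0], "hand": 0.5}
    - {"dp": [3, 0, 0], "rotation": [0, 0, 0], "hand": 0.5}

```text
clock: 19.18
ee_pos: [0.6241, 0.2562, 0.296]
tool_rot: [2.267, 2.161, 0.014]
contact_force: [0.5, 0.6, -0.3]
width: 0.0429
```

Run:
```python
from m import *
need([.6165,.27,.2],-.037)
d=camera("side")
save(t,"t19.png");save(d,"s19.png")
cv2.imwrite("pics/c19.png",cv2.resize(np.hstack([d["color"][130:330,180:380,::-1],t["color"][120:320,190:390,::-1]]),None,fx=2,fy=2,interpolation=cv2.INTER_CUBIC))
for q in("tray_tail","tray_grip","tray"):
  for c in(t,d): print(q,[(np.round(x["location"],1).tolist(),round(x["score"],2)) for x in spot_point(c,q)[:2]])
```

```text
t 19.23 pos [0.6233 0.2617 0.2958] w 0.0429 dp cm [ 0.77 -0.84  9.57] rot [ 0.74 -0.18 -0.33] F [-3.6  3.  -0.4] q1,6 [ 0.22 -1.31]
tray_tail [([217.5, 187.9], 0.94)]
tray_tail [([223.3, 256.2], 0.84)]
tray_grip [([274.4, 190.4], 0.58), ([344.3, 153.2], 0.39)]
tray_grip [([265.8, 213.2], 0.85), ([268.6, 237.8], 0.23)]
tray [([282.5, 202.2], 0.59), ([269.0, 196.1], 0.18)]
tray [([267.5, 244.1], 0.89)]
```

View pics/c19.png

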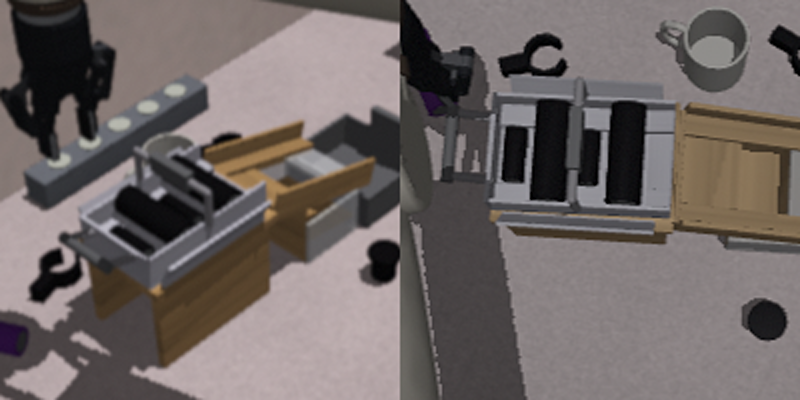

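The tray sits level between the guides with its front near the ridge, and all four spacers are in it. I'll measure the rod.

Run:
```python
from m import *
d=camera("side")
print(tri(t,(217.5,187.9),d,(223.3,256.2)), atz(t,(217.5,187.9),.185))
im=cv2.imread("pics/t19.png")
cv2.imwrite("pics/c20.png",cv2.resize(im[150:240,200:335],None,fx=5.9,fy=5.9,interpolation=cv2.INTER_CUBIC))
```

```text
(array([0.62540134, 0.26369251, 0.17615516]), array([0.00339188])) [0.62499706 0.26289713 0.185     ]
```

View pics/c20.png

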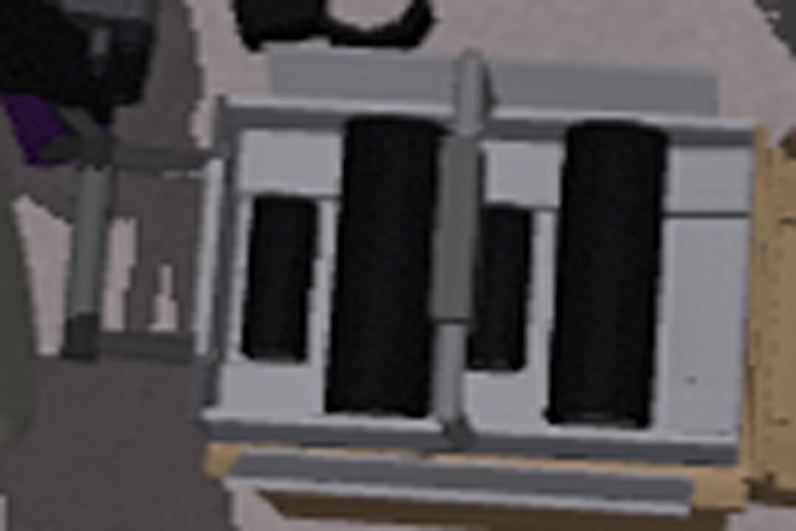

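Run:
```python
from m import *
g=lambda u,v:(200+(u+.5)/5.9-.5,150+(v+.5)/5.9-.5)
to=np.array([[-.0615,.1,.18],[.0615,.1,.18],[.0615,-.1,.18],[-.0615,-.1,.18]])
r=fit(t,to,[g(203,413),g(218,97),g(755,122),g(738,438)],[.61,.12,0]);print(r)
x,y,a=r[0]
d=np.array([x,y])-[.6073,.024];w=-.037;print("sorter frame",d@[np.cos(w),np.sin(w)],d@[-np.sin(w),np.cos(w)])
print("tail",x-.14*np.sin(a),y+.14*np.cos(a))
print(proj(t,[[x-.14*np.sin(a),y+.14*np.cos(a),.185]]))
```

```text
(array([ 0.61383533,  0.1270137 , -0.0262562 ]), array([[-1.9,  0.8],
       [ 0. , -0.6],
       [ 0.3, -1.1],
       [ 0.6,  0.7]]))
sorter frame 0.002720219256294069 0.10318494776943808
tail 0.617510775015718 0.2669654461940428
[[215.41626435 191.22879486]]
```

Rod at about (0.6175, 0.267, 0.185). I'll approach with the hand partly shut to clear the back wall.

Call:
arm_command:
  steps:
    - {"dp": [0.4, -0.6, 1.5], "rotation": [0.6, 0, 0], "hand": 0.65}
    - {"dp": [0, 0, 3], "rotation": [0, 0, 0], "hand": 0.65}
    - {"dp": [0, 0, 2], "rotation": [0, 0, 0], "hand": 0.65}
    - {"dp": [0, 0, 0], "rotation": [0, 0, 0], "hand": 0.65}

```text
clock: 20.07
ee_pos: [0.6204, 0.2554, 0.2312]
tool_rot: [2.275, 2.159, 0.007]
contact_force: [-1.4, -0.6, -1.5]
width: 0.0296
```

Run:
```python
from m import *
need([.6175,.267,.142],-.032)
```

```text
t 20.12 pos [0.621  0.2554 0.2331] w 0.03 dp cm [ 1.13 -0.49  9.11] rot [ 0.49 -0.02 -1.17] F [ 0.4  0.7 -0.9] q1,6 [ 0.21 -1.31]
```

Call:
arm_command:
  steps:
    - {"dp": [1.2, -0.5, 0.5], "rotation": [0.5, 0, -1.2], "hand": 0.65}
    - {"dp": [0, 0, 1], "rotation": [0, 0, 0], "hand": 0.65}
    - {"dp": [0, 0, 0.5], "rotation": [0, 0, 0], "hand": 0.65}
    - {"dp": [0, 0, 0], "rotation": [0, 0, 0], "hand": 0.65}

```text
clock: 20.45
ee_pos: [0.6186, 0.2692, 0.2167]
tool_rot: [2.252, 2.186, 0.009]
contact_force: [0.7, -0.1, -0.1]
width: 0.0299
```

Run:
```python
from m import *
need([.6175,.267,.142],-.032)
d=camera("side")
cv2.imwrite("pics/c21.png",cv2.resize(d["color"][190:290,180:280,::-1],None,fx=6,fy=6,interpolation=cv2.INTER_CUBIC))
s=readout.get_state()["ee_pos"]
print((proj(d,[s+[0,0,.03],s,[.6175,.267,.185]])-[180,190])*6)
```

```text
t 20.50 pos [0.6188 0.2691 0.2173] w 0.0298 dp cm [-0.23 -0.17  7.52] rot [ 0.38 -0.14  0.12] F [ 0.   1.  -0.1] q1,6 [ 0.23 -1.31]
[[230.89280044 268.38379444]
 [241.075179   328.7656171 ]
 [258.1957961  391.47088975]]
```

View pics/c21.png

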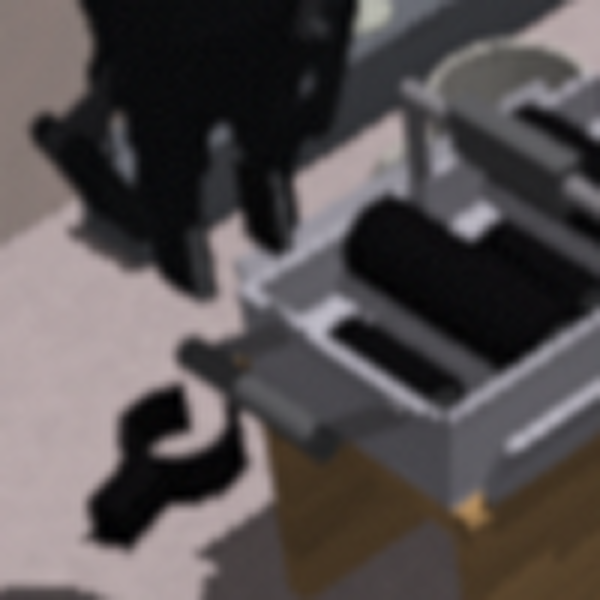

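Fingertips at crop (205,290) and (285,245), straddling the rod line at (260,395). Descending.

Call:
arm_command:
  steps:
    - {"dp": [0, -0.2, 2], "rotation": [0.4, 0, 0], "hand": 0.65}
    - {"dp": [0, 0, 2], "rotation": [0, 0, 0], "hand": 0.65}
    - {"dp": [0, 0, 0.8], "rotation": [0, 0, 0], "hand": 0.65}
    - {"dp": [0, 0, 0], "rotation": [0, 0, 0], "hand": 0.65}

```text
clock: 20.88
ee_pos: [0.6201, 0.2695, 0.173]
tool_rot: [2.253, 2.185, 0.014]
contact_force: [-0.6, 1.0, -0.2]
width: 0.0302
```

Run:
```python
from m import *
need([.6175,.268,.142],-.032)
d=camera("side")
cv2.imwrite("pics/c22.png",cv2.resize(d["color"][190:290,180:280,::-1],None,fx=6,fy=6,interpolation=cv2.INTER_CUBIC))
```

```text
t 20.93 pos [0.6203 0.2696 0.1739] w 0.0299 dp cm [-0.18 -0.31  3.18] rot [ 0.52 -0.27  0.09] F [-0.2 -0.4  0.4] q1,6 [ 0.23 -1.31]
```

View pics/c22.png

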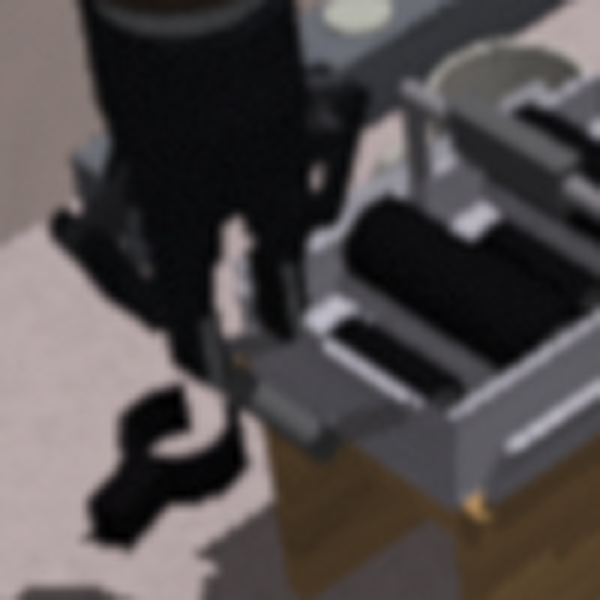

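Call:
arm_command:
  steps:
    - {"dp": [-0.1, -0.4, 1.2], "rotation": [0.5, -0.2, 0], "hand": 0.65}
    - {"dp": [0, 0, 1.2], "rotation": [0, 0, 0], "hand": 0.65}
    - {"dp": [0, 0, 0.5], "rotation": [0, 0, 0], "hand": 0.65}
    - {"dp": [0, 0, 0], "rotation": [0, 0, 0], "hand": 0.65}

```text
clock: 21.32
ee_pos: [0.619, 0.2693, 0.1474]
tool_rot: [2.253, 2.185, 0.011]
contact_force: [0.4, -0.9, 0.2]
width: 0.03
```

Run:
```python
from m import *
need([.6175,.268,.142],-.032)
d=camera("side")
cv2.imwrite("pics/c23.png",cv2.resize(d["color"][190:290,180:280,::-1],None,fx=6,fy=6,interpolation=cv2.INTER_CUBIC))
```

```text
t 21.37 pos [0.619  0.2693 0.1477] w 0.0297 dp cm [-0.14 -0.15  0.57] rot [ 0.44 -0.17  0.09] F [ 0.5  0.  -0.4] q1,6 [ 0.23 -1.31]
```

View pics/c23.png

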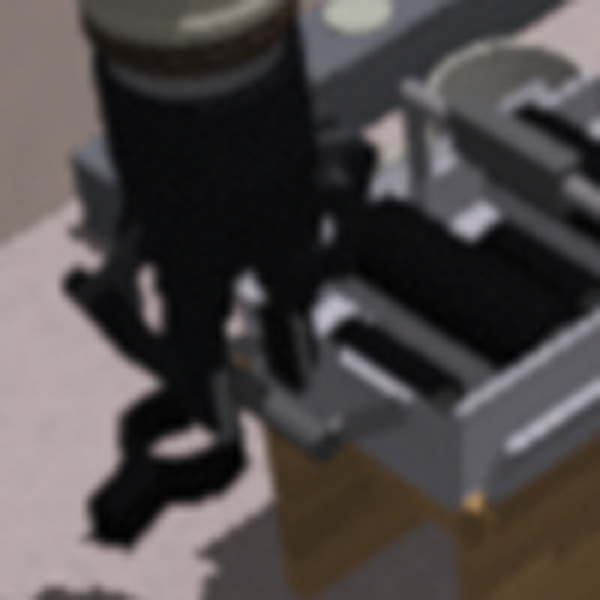

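The fingers straddle the rod, near one at (230,420), far one at (290,370) behind it. Closing.

Call:
arm_command:
  steps:
    - {"dp": [-0.1, -0.1, 0.6], "rotation": [0.4, -0.1, 0], "hand": 0.65}
    - {"dp": [0, 0, 0], "rotation": [0, 0, 0], "hand": 1}
    - {"dp": [0, 0, 0], "rotation": [0, 0, 0], "hand": 1}
    - {"dp": [0, 0, 0], "rotation": [0, 0, 0], "hand": 1}
    - {"dp": [0, 0, 0], "rotation": [0, 0, 0], "hand": 1}
    - {"dp": [0, 0, 0], "rotation": [0, 0, 0], "hand": 1}

```text
clock: 21.92
ee_pos: [0.6192, 0.2688, 0.1436]
tool_rot: [2.254, 2.187, 0.006]
contact_force: [0.7, 0.1, -0.8]
width: 0.0118
```

Run:
```python
from m import *
need([.6175,.268,.142],-.032)
d=camera("side")
cv2.imwrite("pics/c24.png",cv2.resize(d["color"][190:290,180:280,::-1],None,fx=6,fy=6,interpolation=cv2.INTER_CUBIC))
```

```text
t 21.97 pos [0.6192 0.2688 0.1436] w 0.0115 dp cm [-0.08 -0.17  0.16] rot [ 0.18 -0.13  0.09] F [-0.2  0.2 -0.3] q1,6 [ 0.23 -1.31]
```

View pics/c24.png

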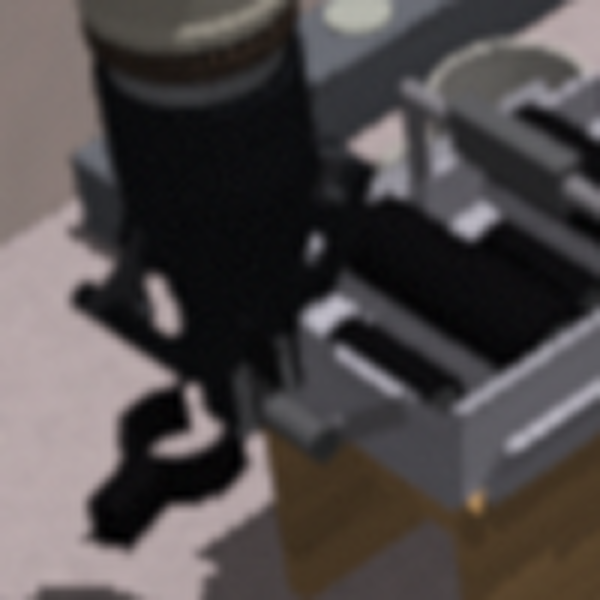

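Rod gripped (11.5 mm). Now I'll tip in stages along the arc, first to about 8°.

Call:
arm_command:
  steps:
    - {"dp": [-0.2, 0, -0.4], "rotation": [0, 0, 0], "hand": 1}
    - {"dp": [-0.2, 0, -0.6], "rotation": [0, 0, 0], "hand": 1}
    - {"dp": [-0.2, 0, -0.7], "rotation": [0, 0, 0], "hand": 1}
    - {"dp": [-0.2, 0, -0.7], "rotation": [0, 0, 0], "hand": 1}
    - {"dp": [-0.2, 0, -0.7], "rotation": [0, 0, 0], "hand": 1}
    - {"dp": [-0.2, 0, -0.7], "rotation": [0, 0, 0], "hand": 1}

```text
clock: 22.52
ee_pos: [0.6163, 0.2561, 0.1806]
tool_rot: [-2.251, -2.185, 0.001]
contact_force: [0.6, -1.4, -3.9]
width: 0.0114
```

Run:
```python
from m import *
need([.6192,.2568,.1766],-.032)
d=camera("side")
cv2.imwrite("pics/c25.png",cv2.resize(np.hstack([d["color"][130:330,180:380,::-1],t["color"][120:320,190:390,::-1]]),None,fx=2,fy=2,interpolation=cv2.INTER_CUBIC))
```

```text
t 22.57 pos [0.6174 0.2558 0.1829] w 0.0114 dp cm [0.11 0.17 0.63] rot [-0.02 -0.17  0.1 ] F [ 1.3 -0.5 -2.3] q1,6 [ 0.21 -1.33]
```

View pics/c25.png

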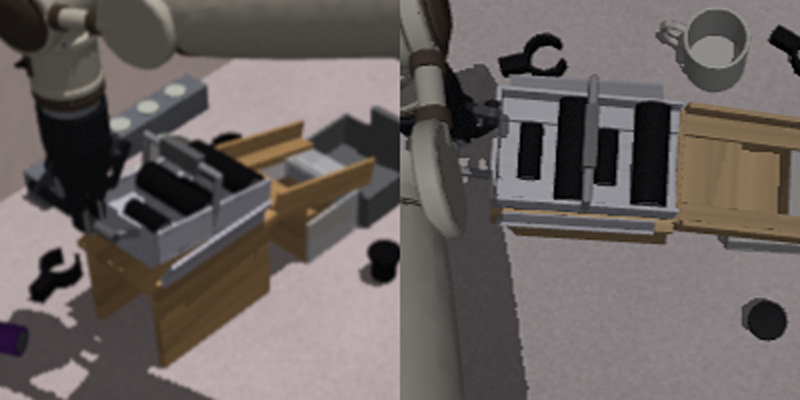

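The tray has tipped to about 9°, its front at the ridge and the spacers moved up to the front ramp. Continuing slowly.

Call:
arm_command:
  steps:
    - {"dp": [-0.2, 0.1, -0.4], "rotation": [0, 0, 0], "hand": 1}
    - {"dp": [-0.2, 0, -0.4], "rotation": [0, 0, 0], "hand": 1}
    - {"dp": [-0.2, 0, -0.4], "rotation": [0, 0, 0], "hand": 1}
    - {"dp": [-0.2, 0, -0.4], "rotation": [0, 0, 0], "hand": 1}
    - {"dp": [-0.2, 0, -0.4], "rotation": [0, 0, 0], "hand": 1}
    - {"dp": [-0.2, 0, -0.4], "rotation": [0, 0, 0], "hand": 1}

```text
clock: 23.12
ee_pos: [0.6178, 0.2443, 0.208]
tool_rot: [-2.251, -2.184, -0.006]
contact_force: [0.0, 2.8, -1.7]
width: 0.0119
```

Run:
```python
from m import *
need([.6192,.246,.204],-.032)
d=camera("side")
cv2.imwrite("pics/c26.png",cv2.resize(np.hstack([d["color"][130:330,180:380,::-1],t["color"][120:320,190:390,::-1]]),None,fx=2,fy=2,interpolation=cv2.INTER_CUBIC))
```

```text
t 23.17 pos [0.6183 0.2438 0.2093] w 0.0115 dp cm [0.22 0.08 0.53] rot [ 0.04 -0.32  0.09] F [ 0.6 -0.  -1.9] q1,6 [ 0.19 -1.35]
```

View pics/c26.png

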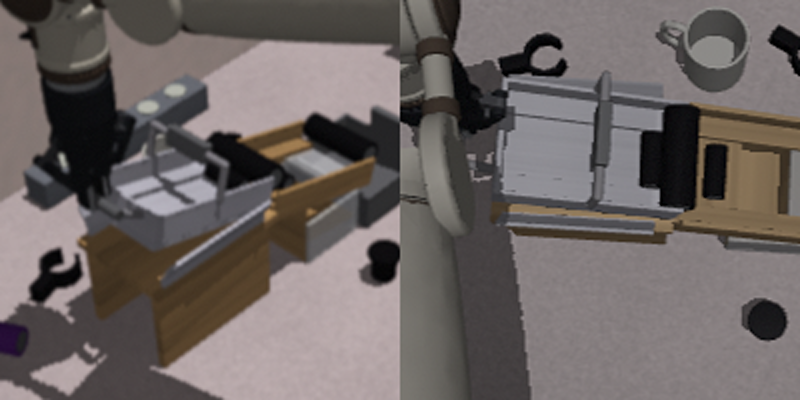

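They're rolling: the first long one is already past the lip and a short one is in the groove. I'll hold and let them roll.

Call:
arm_command:
  steps:
    - {"dp": [0, 0, -0.1], "rotation": [0, 0, 0], "hand": 1}
    - {"dp": [0, 0, 0], "rotation": [0, 0, 0], "hand": 1}
    - {"dp": [-0.1, 0, -0.3], "rotation": [0, 0, 0], "hand": 1}
    - {"dp": [-0.1, 0, -0.3], "rotation": [0, 0, 0], "hand": 1}
    - {"dp": [-0.1, 0, -0.3], "rotation": [0, 0, 0], "hand": 1}
    - {"dp": [-0.1, 0, -0.3], "rotation": [0, 0, 0], "hand": 1}

```text
clock: 23.72
ee_pos: [0.6169, 0.2389, 0.2207]
tool_rot: [-2.251, -2.184, 0.0]
contact_force: [-0.5, 0.2, -4.6]
width: 0.0116
```

Run:
```python
from m import *
need([.6192,.246,.204],-.032)
d=camera("side");save(t,"t27.png")
cv2.imwrite("pics/c27.png",cv2.resize(np.hstack([d["color"][130:330,210:410,::-1],t["color"][120:320,270:470,::-1]]),None,fx=2,fy=2,interpolation=cv2.INTER_CUBIC))
```

```text
t 23.77 pos [0.6172 0.2387 0.2215] w 0.0113 dp cm [0.73 0.18 1.75] rot [-0.15 -0.2   0.07] F [-0.7  0.7 -3.3] q1,6 [ 0.18 -1.36]
```

View pics/c27.png

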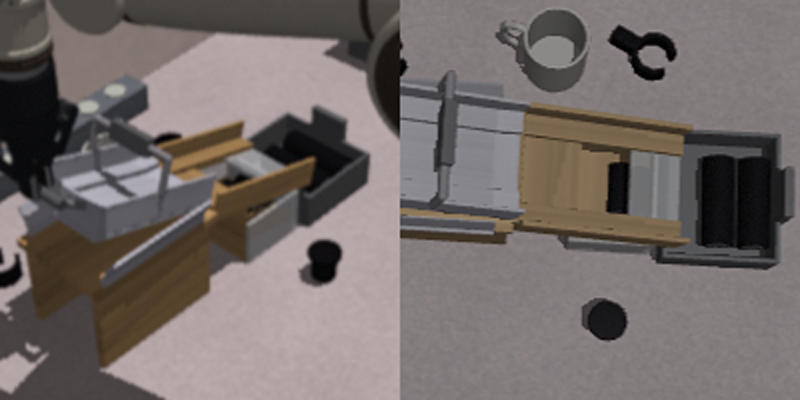

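Both long ones are in the bin. At least one short one is in the pocket, so I'll zoom in for the second.

Run:
```python
from m import *
d=camera("side")
cv2.imwrite("pics/c28.png",cv2.resize(np.hstack([d["color"][190:270,310:390,::-1],t["color"][160:240,350:430,::-1]]),None,fx=5,fy=5,interpolation=cv2.INTER_CUBIC))
for c in(t,d): 
  for q in("small_a_center","large_a_center"): print(q,[(np.round(x["location"],1).tolist(),round(x["score"],2)) for x in spot_point(c,q)[:4]])
print((proj(d,[[.603,-.105,.05],[.601,-.12,.05]])-[310,190])*5,(proj(t,[[.603,-.105,.05],[.601,-.12,.05]])-[350,160])*5)
```

```text
small_a_center [([381.5, 213.6], 0.66), ([284.3, 198.3], 0.45)]
large_a_center [([447.5, 220.1], 0.65), ([426.3, 221.2], 0.25), ([380.4, 212.7], 0.2)]
small_a_center [([328.3, 226.6], 0.5)]
large_a_center [([367.6, 206.9], 0.89)]
[[106.61573935 179.81821633]
 [126.2991757  168.59548465]] [[156.04695983 272.16989945]
 [186.93496558 276.73033915]]
```

View pics/c28.png

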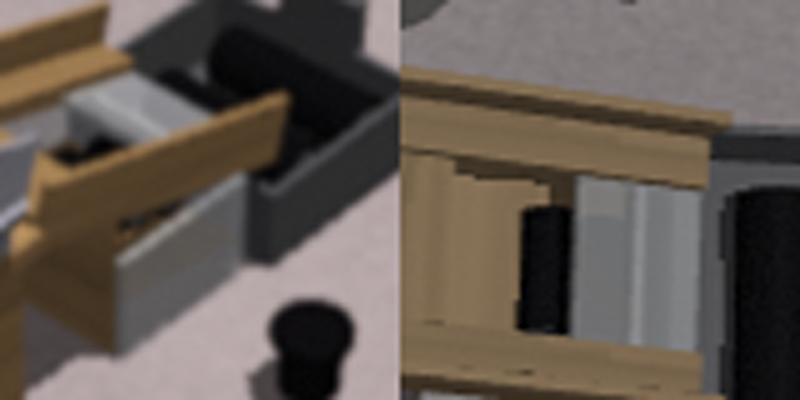

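Run:
```python
from m import *
d=camera("side")
cv2.imwrite("pics/c29.png",cv2.resize(np.hstack([d["color"][175:275,210:310,::-1],t["color"][145:245,240:340,::-1]]),None,fx=4,fy=4,interpolation=cv2.INTER_CUBIC))
```

```text
(no output)
```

View pics/c29.png

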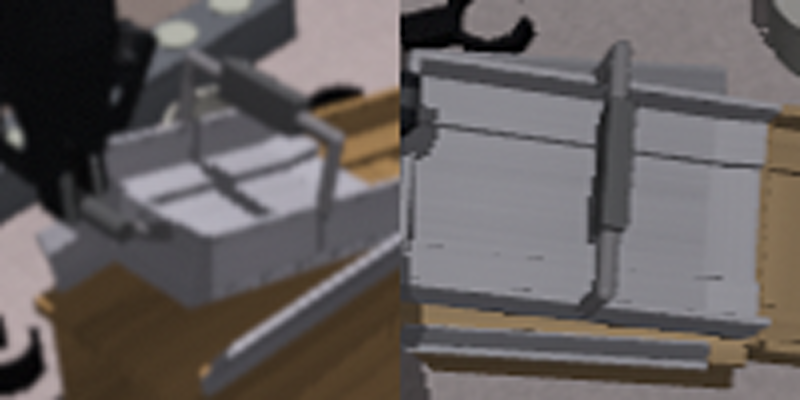

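The tray and board are empty. Lowering along the arc.

Call:
arm_command:
  steps:
    - {"dp": [0.2, 0.1, 0.4], "rotation": [0, 0, 0], "hand": 1}
    - {"dp": [0.3, 0, 0.7], "rotation": [0, 0, 0], "hand": 1}
    - {"dp": [0.3, 0, 0.7], "rotation": [0, 0, 0], "hand": 1}
    - {"dp": [0.3, 0, 0.7], "rotation": [0, 0, 0], "hand": 1}
    - {"dp": [0.3, 0, 0.7], "rotation": [0, 0, 0], "hand": 1}
    - {"dp": [0.3, 0, 0.7], "rotation": [0, 0, 0], "hand": 1}
    - {"dp": [0.2, 0, 0.7], "rotation": [0, 0, 0], "hand": 1}
    - {"dp": [0.2, 0, 0.7], "rotation": [0, 0, 0], "hand": 1}

```text
clock: 24.88
ee_pos: [0.6205, 0.262, 0.1664]
tool_rot: [2.253, 2.188, 0.005]
contact_force: [-1.4, 0.8, -0.5]
width: 0.0116
```

Run:
```python
from m import *
need([.6192,.268,.1436],-.032)
```

```text
t 24.93 pos [0.6195 0.2623 0.1644] w 0.0114 dp cm [ 0.56 -0.05  2.08] rot [ 0.02 -0.08  0.16] F [-0.8  2.2 -0.7] q1,6 [ 0.22 -1.32]
```

Call:
arm_command:
  steps:
    - {"dp": [0.15, 0, 0.6], "rotation": [0, 0, 0], "hand": 1}
    - {"dp": [0.15, 0, 0.6], "rotation": [0, 0, 0], "hand": 1}
    - {"dp": [0.1, 0, 0.5], "rotation": [0, 0, 0], "hand": 1}
    - {"dp": [0, 0, 0.3], "rotation": [0, 0, 0], "hand": 1}
    - {"dp": [0, 0, 0.1], "rotation": [0, 0, 0], "hand": 1}

```text
clock: 25.35
ee_pos: [0.62, 0.2682, 0.1434]
tool_rot: [-2.252, -2.188, -0.006]
contact_force: [-2.2, -2.2, 5.8]
width: 0.0114
```

Run:
```python
from m import *
need([.6192,.268,.1436],-.032)
d=camera("side")
cv2.imwrite("pics/c30.png",cv2.resize(d["color"][170:310,180:320,::-1],None,fx=4.2,fy=4.2,interpolation=cv2.INTER_CUBIC))
```

```text
t 25.40 pos [0.62   0.2681 0.1435] w 0.0115 dp cm [-0.02 -0.08 -0.01] rot [ 0.1  -0.23  0.17] F [-3.5 -0.5  4.4] q1,6 [ 0.23 -1.31]
```

View pics/c30.png

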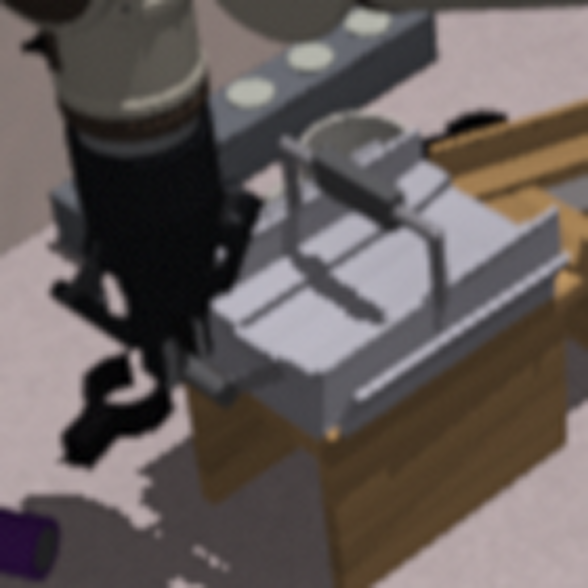

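The tray is flat and seated. I'll open partly, rise, and back off.

Call:
arm_command:
  steps:
    - {"dp": [0, 0, -0.1], "rotation": [0, 0, 0], "hand": 0.65}
    - {"dp": [0, 0, 0], "rotation": [0, 0, 0], "hand": 0.65}
    - {"dp": [0, 0, 0], "rotation": [0, 0, 0], "hand": 0.65}
    - {"dp": [0, 0, 0], "rotation": [0, 0, 0], "hand": 0.65}
    - {"dp": [0, 0, -1], "rotation": [0, 0, 0], "hand": 0.65}
    - {"dp": [0, 0, -3], "rotation": [0, 0, 0], "hand": 0.65}
    - {"dp": [0, 0, -4], "rotation": [0, 0, 0], "hand": 0.65}
    - {"dp": [0, 0, -4], "rotation": [0, 0, 0], "hand": 0.65}
    - {"dp": [3, -3, 0], "rotation": [0, 0, 0], "hand": 0.65}
    - {"dp": [3, -3, 0], "rotation": [0, 0, 0], "hand": 0.65}
    - {"dp": [3, -3, 0], "rotation": [0, 0, 0], "hand": 0.65}
    - {"dp": [2, -2, 0], "rotation": [0, 0, 0], "hand": 0.65}

```text
clock: 26.45
ee_pos: [0.5167, 0.3775, 0.2743]
tool_rot: [2.268, 2.173, 0.014]
contact_force: [-0.1, 0.3, -0.2]
width: 0.0299
```

Run:
```python
from m import *
s=readout.get_state();print(s["clock"],s["ee_pos"],s["width"])
d=camera("side");save(t,"t31.png");save(d,"s31.png")
cv2.imwrite("pics/c31.png",cv2.resize(np.hstack([d["color"][180:260,310:390,::-1],t["color"][160:240,330:410,::-1]]),None,fx=5,fy=5,interpolation=cv2.INTER_CUBIC))
for c in(t,d): 
  for q in("small_a_center","large_a_center"): print(q,[(np.round(x["location"],1).tolist(),round(x["score"],2)) for x in spot_point(c,q)[:4]])
```

```text
26.5 [0.51369876 0.38122679 0.27507099] 0.029576137426474948
small_a_center [([379.8, 212.2], 0.59)]
large_a_center [([448.1, 222.1], 0.66), ([380.1, 214.2], 0.58)]
small_a_center []
large_a_center [([369.7, 207.4], 0.87), ([375.3, 194.8], 0.48)]
```

View pics/t31.png

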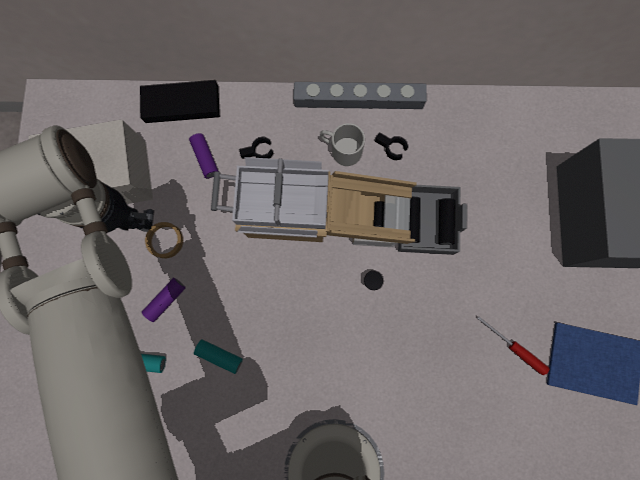

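View pics/s31.png

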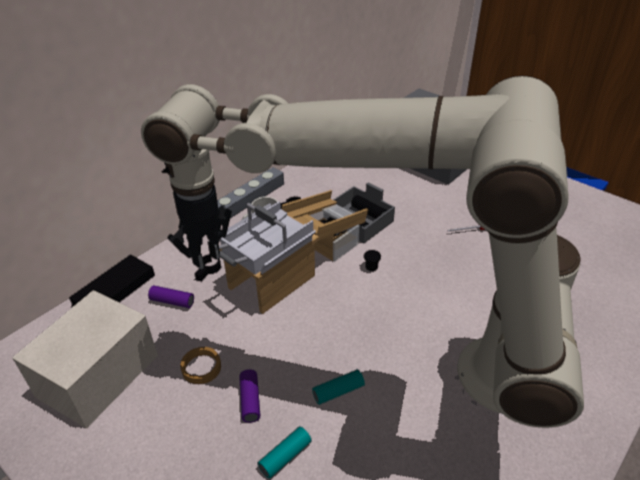

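View pics/c31.png

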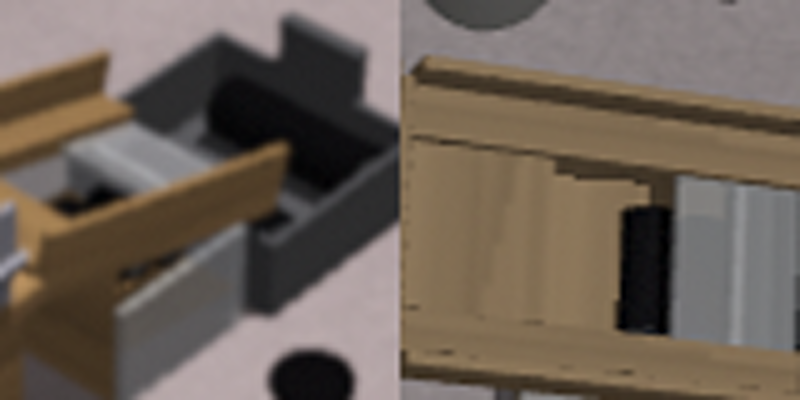

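Everything seems in place. I still want to rule out the second short spacer having gone into the bin under the lip, so I'll compare geometry.

Run:
```python
from m import *
im=t["color"]
cv2.imwrite("pics/c32.png",cv2.resize(im[170:260,370:475,::-1],None,fx=7,fy=7,interpolation=cv2.INTER_CUBIC))
def w(x,y,z):
    a=-.037;return [.6073+x*np.cos(a)-y*np.sin(a),.024+x*np.sin(a)+y*np.cos(a),z]
for n,p in(("long@wall right edge",w(0,-.22,.025)),("long@wall ctr",w(0,-.2,.045)),("short pocket front -.15",w(0,-.15,.041+.02)),("short 2nd ctr -.124",w(0,-.124,.06)),("2nd left edge",w(0,-.137+.026,.05))):
    print(n,(proj(t,p)[0]-[370,170])*7)
need([.5,.38,.27],0)
```

```text
long@wall right edge [327.17029173 341.42381197]
long@wall ctr [280.44171168 326.40425114]
short pocket front -.15 [142.84832051 308.69999298]
short 2nd ctr -.124 [ 66.89702054 305.28319254]
2nd left edge [ 26.39157541 309.58147579]
t 26.80 pos [0.5195 0.374  0.2723] w 0.0297 dp cm [ 0.51 -1.97  0.22] rot [ 0.27 -0.2  -2.59] F [ 0.5 -0.6  1.2] q1,6 [ 0.44 -1.09]
```

View pics/c32.png

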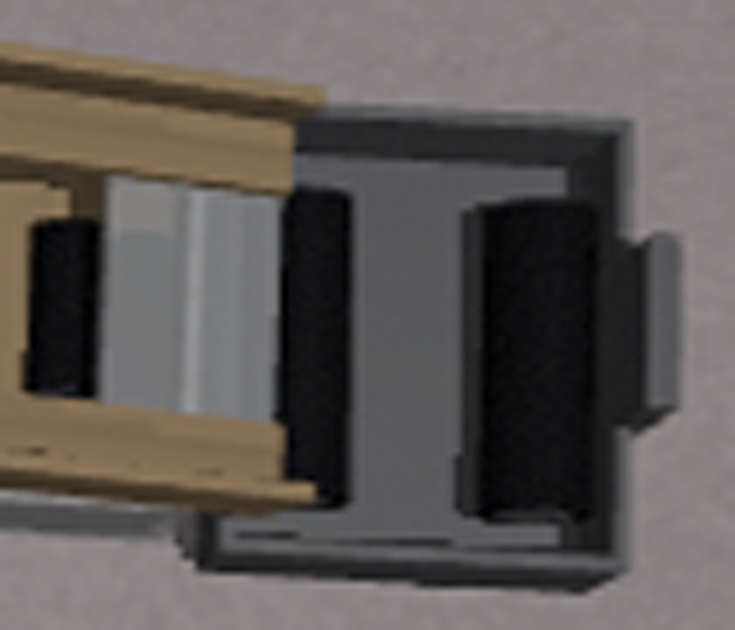

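The long spacer sits about 8 mm from the bin's +y wall, so no short one can be hidden there. The visible short one's left edge (25) matches "second behind the first" in the pocket (26 predicted). Last, a check of the tray pose.

Run:
```python
from m import *
cv2.imwrite("pics/c33.png",cv2.resize(t["color"][150:240,200:335,::-1],None,fx=5.9,fy=5.9,interpolation=cv2.INTER_CUBIC))
```

```text
(no output)
```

View pics/c33.png

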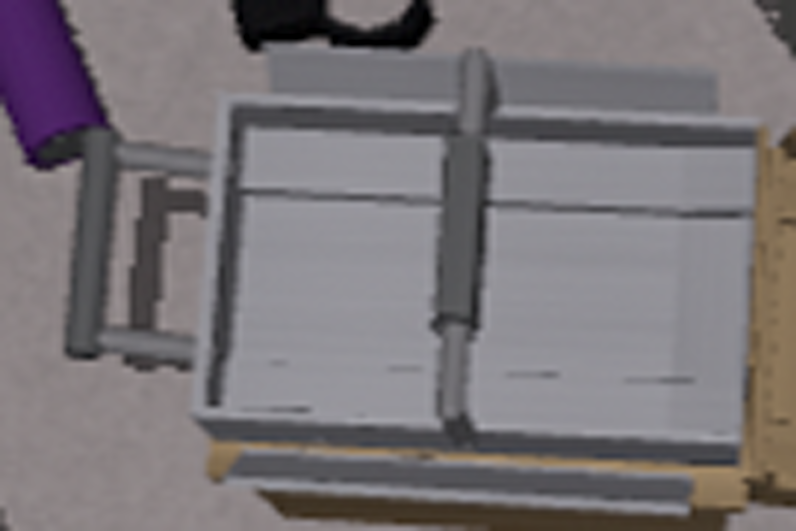

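The tray is empty and within about 1 mm of where it was before tipping. One settling row, then I hand in.

Call:
arm_command:
  steps:
    - {"dp": [0, 0, 0], "rotation": [0, 0, 0], "hand": 0.65}
    - {"dp": [0, 0, 0], "rotation": [0, 0, 0], "hand": 0.65}
    - {"dp": [0, 0, 0], "rotation": [0, 0, 0], "hand": 0.65}

```text
clock: 27.1
ee_pos: [0.5213, 0.3716, 0.2714]
tool_rot: [2.275, 2.165, 0.007]
contact_force: [0.6, -0.6, -0.1]
width: 0.0297
```

Run:
```python
from h import *
print(readout.get_state()["clock"],workorder.close_job())
```

```text
the job is handed in; nothing more can be done
27.1 None
```

I carried out the whole job and handed it in at 27.1 s, with no verdict reported. The bin went under the lip and the loaded tray onto the shelf. I tipped the tray by its rear rod to about 20°, then lowered and released it.

**Last checks (from the pictures):**
- **Bin:** in line under the lip, at about sorter x 0, y −0.247 m.
- **Long spacers:** both lie in the bin.
- **Short spacers:** one is visible in the pocket. The other is hidden under the lip, so its place is inferred. The visible one rests where a second one behind it would stop it. The tray and board are empty, and the gap beside the long spacer in the bin is too small for a short one.
- **Tray:** empty, flat and released, within about 1 mm of its measured place before tipping (sorter x +0.003, y 0.103 m).
- **Bystanders:** none looked moved in the last top view.

**What disagreed:** in the side view the fingertips were about 30 mm higher than the reported tool position. Because of this, my first close on the overhead handle missed without moving the tray. I corrected for the offset afterwards, and the gripper then held both handles normally.

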